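Lay out a stripped rim lock for re-keying

TASK

A customer's stripped rim lock lies in a pile on the bench: take the pile apart from the top, one part at a time, never shifting a part that still has another on it, and lay it out ready for re-keying. Stand the bronze knob upright in the middle of the cork pad, lay the bronze rose flat in the middle of the green felt pad, stand the brass cylinder upright in the steel dish, and lay the grey lock case flat in the middle of the black rubber mat, its long side in line with the mat's long side. Set every part down gently without dropping it, and leave the red oil can and the padlock where they are.

Things in the scene. Friction and masses are not known exactly. Their poses are not given: they have to be found in the camera images.
- knob: Loose bronze door knob, about 0.25 kg, 50 mm high, standing at the start on the rose: foot collar 36 mm across and 5 mm high, neck 22 mm across up to 18 mm, then a round head whose widest part is an upright band 48 mm across from 28 to 40 mm above the foot (grip it there). Origin: centre of the underside of the foot; z up along the knob's axis.
- rose: Loose bronze rose (round cover plate), 66 mm across, 14 mm thick, about 0.15 kg: the rim is upright up to 11 mm, above that the top slopes in to a flat 58 mm across with a dark hole drawn in the middle. At the start it lies on one half of the lock case (either half) with the knob on it. Origin: centre of the underside; z up.
- cylinder: Loose brass rim-lock cylinder, about 0.16 kg, 38 mm high: body 32 mm across up to 28 mm, then a flange 36 mm across up to the top; steel keyway face with a dark slot on top. At the start it stands on the other half of the lock case, its axis about 70 mm from the knob's. Origin: centre of the underside; z up along its axis.
- lock_case: Loose painted grey rim-lock case, the bottom of the pile, about 0.5 kg (0.4 to 0.65): flat box 66 mm (x) by 130 mm (y, long side) by 28 mm high; a small brass latch bolt sticks out 10 mm from the middle of the +y end. Grip it across the 66 mm. Origin: centre of the underside of the box; z up.
- cork_pad: Place for the knob: light brown round cork pad, 84 mm across, 10 mm thick, fixed to the bench. Origin: centre of the underside; its top is 10 mm above the origin.
- felt_pad: Place for the rose: round dark wooden pad with green felt on top, 96 mm across, 8 mm thick, fixed to the bench. Origin: centre of the underside; its top is 8 mm above the origin.
- dish: Place for the cylinder: round bright steel dish, 84 mm across the rim, rim 13 mm high, wall 3 mm, inner floor about 72 mm across and 3 mm above the origin; fixed to the bench. Origin: centre of the underside.
- mat: Place for the lock case: black ribbed rubber mat, 166 mm (x, long side) by 98 mm (y), 4 mm thick, fixed to the bench. Origin: centre of the underside; its top is 4 mm above the origin.
- oil_can: Bystander, leave alone: worn red enamel oil can, 68 mm across, with a handle to -x and a thin slanting spout to +x, 153 mm high in all. Loose. Origin: centre of the underside.
- padlock: Bystander, leave alone: brass laminated padlock lying flat, body 34 by 44 mm, 26 mm high, steel shackle to +x, 67 mm long in all. Loose. Origin: on the underside, near the middle of its length.

How it is judged:
By the outcome, as a careful person would: the job done as asked, in the order asked, and still so for the second after the job is handed in, with the robot touching nothing.
It also fails if it takes over 115 s, if anything falls off the work surface, if the arm or the gripper's body presses on something with over 40 N, if the wrist force passes 120 N, or if a joint passes its speed limit or range.

ROBOT

A 6-joint arm with a two-finger parallel gripper is mounted at the origin on the work surface. World frame = base frame: x ahead of the robot, y to its left, z up, the work surface at z = 0. Lengths are in mm, angles in degrees, forces in N, time in s.
With the tool pointing down it reaches from about 350 to 850 mm from the base axis. Payload 8.1 kg.
Tool frame: the origin (TCP) lies at the very end of the fingers, on their centre line; the grasp point (between the pads) lies 19 mm behind it; z points along the fingers, y is the line along which they close (so a half turn about z gives the same grasp; the last joint's range is limited). The gripper opens to 85 mm and grips with 20 to 120 N. Pads are 22 mm wide; open, the fingers measure 114 mm over their backs; the gripper's body (76 mm by 85 mm) begins 54 mm behind the grasp point. The pads swing forward as they close: fully open they stand 13 mm farther back than shut.
Start: joints at [68.847, 7.471, 85.268, -0, 87.261, -4.893], TCP at [167.981, 576.01, 231.292] pointing down, gripper open.
Joint ranges: [-169.43, 169.43], [-51.17, 129.36], [1.28, 143.12], [-76.62, 256.62], [0, 156.53], [-152.29, 152.29]. Speed limits (degrees/s): [136.94, 136.94, 159.86, 180, 180, 180].

INTERFACE

Orientations are given as [roll, pitch, yaw] about the fixed x, y, z axes, in that order (R = Rz(yaw) Ry(pitch) Rx(roll)).
In Python, from bench import sense, eyes, job, models gives the robot as it stands. The module is installed in compiled form; this text tells all that it offers.
- The arm moves only by the tool apply_moves, never from a script. Its argument "rows" is a list of rows, each a list of 6 numbers: the shift along the tool's x, y, z in mm, then the turn, a rotation vector about the tool's x, y, z in rad. In form: [[dx, dy, dz, rx, ry, rz], ...]. A call has exactly 5 rows; each row shifts and turns the commanded pose from where the row before left it, along the tool's axes as they then stand; what a row does not reach is not made up. A row lasts 1/8 s, in which the tool goes at most 62.5 mm and 10.7 degrees, less where a joint would pass 70% of its speed; a pose out of reach is approached as far as the arm can. A call is refused whole if a number of a shift passes 62.5 or a number of a turn 0.188, either way. A call with a gripper value outside its range is refused whole. "fingers" is the finger opening in mm, from 0 to 85.4, set as the call begins (left out, the last holds). The fingers move at their own pace and stop on an object; "grip_force" is the grip in N (left out, the last holds). Time passes only in rows, so rows that do not move let the fingers close, or fill a call up. It gives the time, the measured TCP pose, the force, the opening and the grip force at its end, in the units of the state.
- sense(): the state, without advancing time (a new reading comes with each control period).
- eyes.snapshot(name): name is "side" or "top"; returns (picture, depth): 420x560x3 uint8, red, green, blue; 420x560 float32, mm along the optical axis (not along the pixel's ray), 0 where there is no reading.
- eyes.get_calibration(name): a dict with "intrinsics" (3x3 intrinsics, pixels), "R" (3x3) and "t" (3): a world point X has camera coordinates R X + t. Camera axes: x right, y down, z forward; pixel columns grow to the right and rows downward; lengths in mm; the calibration is good to about 2 mm. A picture is of the moment at which its call begins. get_calibration takes no time and is no camera call.
- job.hand_in(): hands the job in; it is judged then, once.
Trained networks look in the newest picture that a camera, given by its name, has taken for a name from the list of things; names that differ only in an ending like _2 or _b are one class to them, and where a whole thing is asked for, a point or a joint stands for the part that bears it (a point fixed in the world has none). Each returns a list of dicts, best first, with "confidence" (0 to 1); they miss things now and then, are a little off and sometimes report something else, mostly with a low value. They report only what shows in the picture. A call takes as long as a camera call.
- models.boxes_of(name, camera): "xyz" ([x, y, z] in mm, in world coordinates, good to about 4 mm: the middle of the surface that is visible of it).
- models.cut_out(name, camera): "pixels" (420x560 bool, what is visible of it).
- models.place_of(name, camera): "xyz" ([x, y, z] in mm, in world coordinates, good to about 4 mm: a listed point, or the origin of a listed thing).
The state is a dict: "time": time; "joint_pos": joint angles; "qd": joint speeds; "joint_efforts": joint torques, N m; "tool_pos": TCP position; "tcp_rot": TCP orientation; "ft_force": force on the tool from outside, world axes, zero at the start; "wrist_torque": the same for the moment, N m; "finger_gap": finger opening in mm; "grip_force": force on a finger pad.
Only numpy, scipy, OpenCV 4.12 (cv2) and the standard library are available. Lean on these libraries where they do the work, as an engineer would, in place of code of your own. Each camera call takes 0.05 s, during which the arm holds its last target. There are 200 camera calls.

## Working session

There is one attempt and no reset: what is moved stays moved. The work goes in short steps, Python scripts to look and compute and a tool call to move; the robot and the scene stay as the last step left them, time stands still between calls to the robot, and variables do not carry over. Pictures are saved under pics/ and viewed, at most 14 in all, crops included, and the job is handed in when it is done.

Besides the shell and the picture viewer there is one more tool, called after "Request:" as name(argument=value, ...), one argument or row to a line, values as JSON. apply_moves: Moves the arm, as the interface text tells. Its arguments: {"type":"object","properties":{"rows":{"type":"array"},"fingers":{"type":"number"},"grip_force":{"type":"number"}},"required":["rows"]}

```bash
mkdir -p pics
cat > h.py <<'E'
import numpy as np, cv2
from bench import sense, eyes, job, models
def cloud(cam):
    p,d=eyes.snapshot(cam); c=eyes.get_calibration(cam)
    K,R,t=[np.array(c[k],float) for k in("intrinsics","R","t")]
    v,u=np.mgrid[:420,:560]
    P=np.stack([(u-K[0,2])/K[0,0]*d,(v-K[1,2])/K[1,1]*d,d],-1)
    W=(P-t.ravel())@R; W[d<=0]=np.nan
    return p,W
E
python3 - <<'E'
from h import *
s=sense(); print(s["tool_pos"],s["tcp_rot"],s["time"])
for cam in("top","side"):
    p,W=cloud(cam); cv2.imwrite(f"pics/{cam}0.png",p[...,::-1]); np.save(f"{cam}0.npy",W)
    for n in "knob rose cylinder lock_case cork_pad felt_pad dish mat oil_can padlock".split():
        r=models.place_of(n,cam)
        print(cam,n,[(np.round(q["xyz"]).tolist(),round(q["confidence"],2)) for q in r[:2]])
E
```

```text
[167.76669168 575.49265074 230.22855573] [-1.79893496e+02 -9.84095937e-03  1.63741298e+02] 0.0
top knob [([483.0, 23.0, 43.0], 0.65), ([455.0, -321.0, 2.0], 0.41)]
top rose []
top cylinder [([465.0, -48.0, 31.0], 0.71)]
top lock_case []
top cork_pad [([691.0, -170.0, -3.0], 0.75)]
top felt_pad [([447.0, 288.0, 0.0], 0.98)]
top dish [([453.0, -318.0, 2.0], 0.87)]
top mat [([670.0, 177.0, 2.0], 0.66)]
top oil_can [([679.0, 371.0, 6.0], 0.63), ([478.0, -11.0, 0.0], 0.59)]
top padlock [([705.0, -14.0, -2.0], 0.58)]
side knob [([481.0, 22.0, 44.0], 0.93)]
side rose [([691.0, -173.0, -1.0], 0.22)]
side cylinder [([463.0, -44.0, 32.0], 0.72)]
side lock_case [([477.0, -14.0, 1.0], 0.73), ([460.0, -48.0, 29.0], 0.61)]
side cork_pad [([448.0, 290.0, 0.0], 0.68), ([688.0, -172.0, -1.0], 0.66)]
side felt_pad [([447.0, 289.0, -1.0], 0.81)]
side dish [([452.0, -318.0, 1.0], 0.88)]
side mat [([666.0, 179.0, -2.0], 0.6)]
side oil_can [([675.0, 373.0, 2.0], 0.55)]
side padlock [([704.0, -11.0, -2.0], 0.56)]
```

View pics/top0.png

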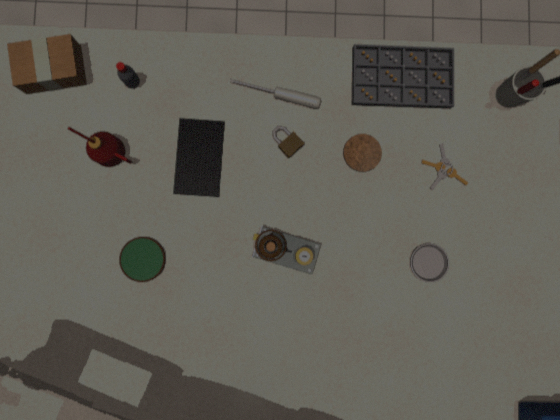

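View pics/side0.png

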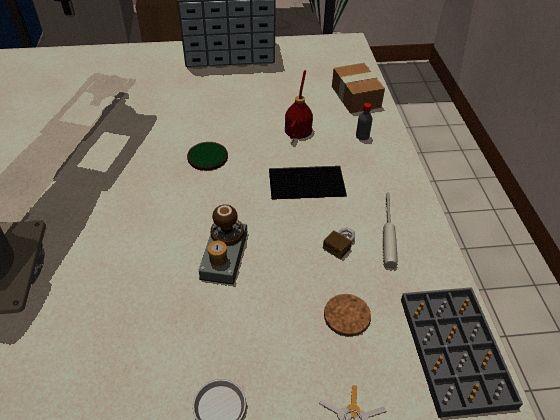

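Run:
```python
from h import *
def circ(W,c,rad,z0,z1):
    m=(np.hypot(W[...,0]-c[0],W[...,1]-c[1])<rad)&(W[...,2]>z0)&(W[...,2]<z1)
    P=W[m]
    if len(P)<10: return None
    (x,y),r=cv2.minEnclosingCircle(P[:,:2].astype(np.float32))
    return [round(float(q),1) for q in (x,y,r,np.median(P[:,2]),len(P),*np.median(P[:,:2],0))]
for cam in("top","side"):
    W=np.load(cam+"0.npy")
    for n,c,r,a,b in [("knobtop",(482,23),35,72,120),("knobband",(482,23),35,68,84),("rose",(482,23),45,34,48),("cyl",(464,-46),26,58,80),
        ("cork",(690,-171),50,6,20),("felt",(447,289),56,5,20),("dish",(453,-318),52,8,25)]:
        print(cam,n,circ(W,c,r,a,b))
    for n,c,r,a,b in [("case",(475,-12),90,22,33),("mat",(668,178),110,2.5,12),("padlock",(705,-12),50,8,40)]:
        m=(np.hypot(W[...,0]-c[0],W[...,1]-c[1])<r)&(W[...,2]>a)&(W[...,2]<b)
        print(cam,n,cv2.minAreaRect(W[m][:,:2].astype(np.float32)),np.median(W[m][:,2]))
```

```text
top knobtop [480.9, 22.0, 23.7, 88.9, 364.0, 480.6, 22.5]
top knobband [480.9, 22.0, 23.7, 82.1, 60.0, 483.3, 29.5]
top rose [482.8, 20.5, 32.7, 40.7, 215.0, 486.9, 20.2]
top cyl [463.0, -46.0, 17.7, 65.8, 250.0, 463.5, -46.4]
top cork [688.6, -174.3, 42.3, 9.7, 1120.0, 687.9, -173.7]
top felt [448.7, 289.3, 49.6, 8.0, 1565.0, 446.5, 288.5]
top dish [454.3, -319.5, 42.1, 11.9, 285.0, 451.2, -328.7]
top case ((474.833251953125, -9.109832763671875), (139.55548095703125, 66.75626373291016), 74.82990264892578) 27.789806049788083
top mat ((665.8780517578125, 179.48370361328125), (212.0045928955078, 214.75331115722656), 16.1879825592041) 4.185996315351807
top padlock ((710.1129760742188, -6.076927185058594), (67.14512634277344, 44.65406799316406), 44.92240905761719) 24.88556304031148
side knobtop [481.2, 20.5, 24.1, 86.6, 368.0, 481.1, 10.1]
side knobband [481.2, 20.5, 24.1, 78.7, 158.0, 480.1, 3.5]
side rose [483.0, 19.4, 33.1, 40.3, 238.0, 484.7, 7.6]
side cyl [462.0, -45.4, 19.6, 64.9, 265.0, 463.5, -47.8]
side cork [688.1, -173.9, 43.0, 9.1, 1453.0, 687.6, -175.5]
side felt [446.8, 287.9, 51.3, 7.8, 817.0, 446.3, 287.5]
side dish [454.6, -318.5, 41.8, 11.3, 372.0, 455.9, -297.9]
side case ((474.1746826171875, -8.782516479492188), (140.74229431152344, 67.2169418334961), 74.62193298339844) 27.166913529765427
side mat ((663.0828247070312, 176.78463745117188), (183.81643676757812, 206.5961456298828), 44.95258712768555) 3.9181448443124234
side padlock ((709.0533447265625, -5.920703887939453), (68.80587768554688, 45.99049377441406), 44.66526412963867) 23.311166213839606
```

Top view: the pile is at about (285,248) px, with the knob on the rose at (271,245), the cylinder at (305,256) and the latch on the left (+y) end. Targets: cork (362,153), felt (143,259), dish (429,262), mat (200,157). The side view agrees. Next I fit the mat and write a planner.

```bash
cat >> h.py <<'E'
def plan(x,y,z,yaw,ncalls,turn_z=None):
    """rows from the measured pose to a tool-down pose; levels out tilt"""
    from scipy.spatial.transform import Rotation as Ro, Slerp
    s=sense(); p=np.array(s["tool_pos"]); R=Ro.from_euler("xyz",s["tcp_rot"],degrees=True)
    T=np.array([x,y,z],float); RT=Ro.from_euler("xyz",[180,0,yaw],degrees=True)
    N=5*ncalls; k=np.arange(N+1)/N; w=k-np.sin(2*np.pi*k)/(2*np.pi) if N>5 else (1-np.cos(np.pi*k))/2
    w=0.5*w+0.5*k if N>5 else k
    d=(RT*R.inv()).as_rotvec()
    C=R; c=p.copy(); rows=[]
    for i in range(1,N+1):
        tgt=p+(T-p)*w[i]; Rt=Ro.from_rotvec(d*w[i])*R
        dx=np.round(C.inv().apply(tgt-c),1); rv=np.round((C.inv()*Rt).as_rotvec(),3)
        c=c+C.apply(dx); C=C*Ro.from_rotvec(rv); rows.append([*dx.tolist(),*rv.tolist()])
    print("pose",np.round(p,1),np.round(s["tcp_rot"],1),"f",np.round(s["ft_force"],1),"gap",round(float(s["finger_gap"]),1),"t",round(float(s["time"]),2))
    print("max",np.abs(rows).max(0))
    for i in range(ncalls): print(rows[5*i:5*i+5])
E
python3 - <<'E'
from h import *
for cam in("top","side"):
    W=np.load(cam+"0.npy"); p=cv2.imread(f"pics/{cam}0.png").max(2)
    m=(p<40)&(abs(W[...,0]-665)<115)&(abs(W[...,1]-178)<90)&(W[...,2]<15)
    m=cv2.morphologyEx(m.astype(np.uint8),cv2.MORPH_OPEN,np.ones((5,5)))>0
    print(cv2.minAreaRect(W[m][:,:2].astype(np.float32)),m.sum())
plan(482,21.5,150,75,4)
E
```

```text
((667.2720947265625, 178.22604370117188), (95.61328887939453, 162.513671875), 87.74061584472656) 3252
((667.2149047851562, 177.96316528320312), (102.26897430419922, 164.91685485839844), 87.94364929199219) 2204
pose [168.  576.  231.3] [180.   -0.  163.7] f [ 0.7 -0.4  0.4] gap 85.7 t 1.1
max [47.6   16.7    6.1    0.     0.     0.116]
[[-11.6, -11.3, 2.1, 0.0, -0.0, 0.039], [-13.2, -11.8, 2.2, 0.0, -0.0, 0.043], [-15.9, -13.2, 2.7, 0.0, -0.0, 0.051], [-19.8, -14.7, 3.1, 0.0, -0.0, 0.06], [-24.6, -16.1, 3.8, 0.0, -0.0, 0.071]]
[[-30.0, -16.7, 4.3, 0.0, -0.0, 0.083], [-35.6, -16.0, 5.0, -0.0, -0.0, 0.095], [-40.8, -14.0, 5.5, -0.0, -0.0, 0.105], [-44.8, -10.3, 5.9, -0.0, -0.0, 0.112], [-47.2, -5.3, 6.0, -0.0, -0.0, 0.115]]
[[-47.6, 0.1, 6.1, -0.0, -0.0, 0.116], [-45.6, 5.4, 5.9, -0.0, -0.0, 0.112], [-42.0, 9.9, 5.5, -0.0, -0.0, 0.104], [-36.9, 12.8, 5.0, -0.0, -0.0, 0.095], [-31.2, 14.3, 4.3, -0.0, -0.0, 0.084]]
[[-25.6, 14.4, 3.8, -0.0, -0.0, 0.071], [-20.6, 13.6, 3.1, -0.0, -0.0, 0.06], [-16.5, 12.4, 2.7, -0.0, -0.0, 0.05], [-13.6, 11.4, 2.2, -0.0, -0.0, 0.043], [-12.0, 10.9, 2.1, -0.0, -0.0, 0.04]]
```

Request:
apply_moves(
  rows=[
    [-12,-11,2,0,0,0.039],
    [-13,-12,2,0,0,0.043],
    [-16,-13,3,0,0,0.051],
    [-20,-15,3,0,0,0.06],
    [-24,-16,4,0,0,0.071],
  ],
  fingers=66,
  grip_force=40,
)

```text
time: 1.72
tool_pos: [222.2, 480.0, 217.1]
tcp_rot: [180.0, 0.0, 148.4]
ft_force: [0.9, -0.2, -0.7]
finger_gap: 66.3
grip_force: 0.0
```

Request:
apply_moves(
  rows=[
    [-30,-17,4,0,0,0.083],
    [-36,-16,5,0,0,0.095],
    [-41,-14,6,0,0,0.105],
    [-45,-10,6,0,0,0.112],
    [-47,-5,6,0,0,0.115],
  ],
)

```text
time: 2.35
tool_pos: [326.2, 296.5, 190.0]
tcp_rot: [180.0, 0.0, 119.1]
ft_force: [1.1, -0.3, -0.7]
finger_gap: 66.1
grip_force: 0.0
```

Request:
apply_moves(
  rows=[
    [-48,0,6,0,0,0.116],
    [-46,5,6,0,0,0.112],
    [-42,10,6,0,0,0.104],
    [-37,13,5,0,0,0.095],
    [-31,14,4,0,0,0.084],
  ],
)

```text
time: 2.98
tool_pos: [429.2, 112.8, 162.9]
tcp_rot: [180.0, 0.0, 89.8]
ft_force: [-0.5, 0.6, -1.2]
finger_gap: 66.0
grip_force: 0.0
```

Request:
apply_moves(
  rows=[
    [-26,14,4,0,0,0.071],
    [-20,14,3,0,0,0.06],
    [-16,12,3,0,0,0.05],
    [-14,11,2,0,0,0.043],
    [-12,11,2,0,0,0.04],
  ],
)

```text
time: 3.6
tool_pos: [482.1, 19.9, 149.2]
tcp_rot: [180.0, -0.0, 74.8]
ft_force: [0.6, 0.4, -0.1]
finger_gap: 66.0
grip_force: 0.0
```

Run:
```python
from h import *
p,W=cloud("side"); cv2.imwrite("pics/s1.png",cv2.resize(p[120:320,130:330,::-1],(600,600)))
m=(np.hypot(W[...,0]-482,W[...,1]-21)<75)&(W[...,2]>105)&(W[...,2]<230)
P=W[m]; n=np.array([np.cos(np.radians(-15)),np.sin(np.radians(-15))])
a=(P[:,:2]-[482,21.5])@n
for lo,hi in((-75,-20),(20,75)):
    q=P[(a>lo)&(a<hi)]; print(len(q), np.round(np.sort(q[:,2])[:12],0) if len(q) else 0)
plan(482,21.5,72,75,2)
```

```text
462 [156. 156. 156. 157. 158. 158. 158. 158. 159. 159. 159. 160.]
504 [157. 158. 158. 159. 159. 160. 161. 161. 161. 162. 162. 163.]
pose [482.8  18.6 149.1] [180.    0.   74.7] f [-0.8 -1.  -0.1] gap 66.0 t 3.65
max [4.00e-01 3.00e-01 1.14e+01 1.00e-03 1.00e-03 1.00e-03]
[[0.1, -0.1, 4.1, 0.0, 0.0, -0.0], [0.2, -0.1, 5.5, 0.0, 0.0, -0.001], [0.3, -0.2, 7.7, 0.0, 0.0, -0.0], [0.3, -0.2, 9.9, 0.0, 0.0, -0.001], [0.4, -0.2, 11.3, 0.0, 0.0, -0.001]]
[[0.4, -0.3, 11.4, 0.001, 0.001, -0.001], [0.3, -0.1, 9.9, -0.0, -0.0, -0.0], [0.3, -0.2, 7.7, -0.0, -0.0, -0.001], [0.1, -0.1, 5.5, -0.0, -0.0, -0.0], [0.2, -0.1, 4.1, -0.0, -0.0, -0.001]]
```

View pics/s1.png

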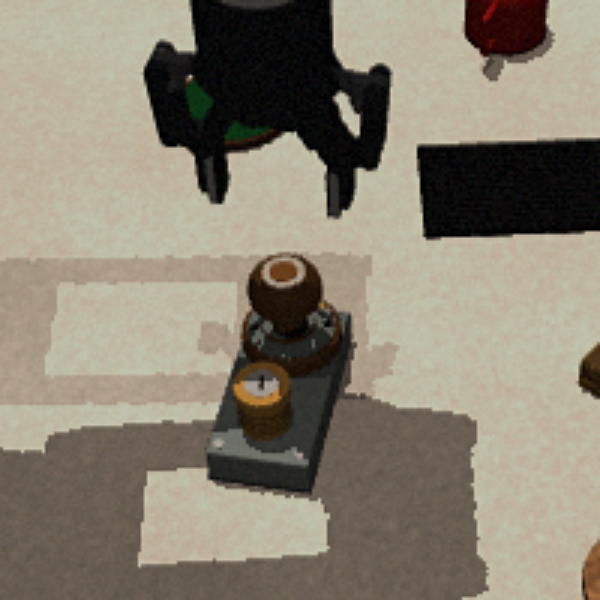

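The fingers are over the knob, and the cylinder stands clear. At 66 mm opening the tips sit about 7 mm above the TCP. Going down onto the knob.

Request:
apply_moves(
  rows=[
    [2,-2,10,0,0,0],
    [0,0,12,0,0,0],
    [0,0,14,0,0,0],
    [0,0,14,0,0,0],
    [0,0,10,0,0,0],
  ],
)

```text
time: 4.28
tool_pos: [480.0, 23.7, 87.9]
tcp_rot: [-179.9, 0.0, 75.0]
ft_force: [0.0, -0.8, 0.6]
finger_gap: 65.9
grip_force: 0.0
```

Request:
apply_moves(
  rows=[
    [0,0,10,0,0,0],
    [0,0,10,0,0,0],
    [0,0,8,0,0,0],
    [0,0,5,0,0,0],
    [0,0,3,0,0,0],
  ],
)

```text
time: 4.9
tool_pos: [480.7, 23.5, 53.1]
tcp_rot: [-180.0, 0.0, 75.0]
ft_force: [0.3, -0.1, -0.1]
finger_gap: 66.0
grip_force: 0.0
```

Run:
```python
from h import *
p,W=cloud("side"); cv2.imwrite("pics/s2.png",cv2.resize(p[160:300,160:300,::-1],(600,600)))
s=sense(); print(s["tool_pos"],s["tcp_rot"],s["ft_force"])
```

```text
[480.4661136   23.5002339   52.81379667] [-1.79979975e+02  5.99290687e-03  7.49865952e+01] [-0.91477188 -0.16643724 -0.07159563]
```

View pics/s2.png

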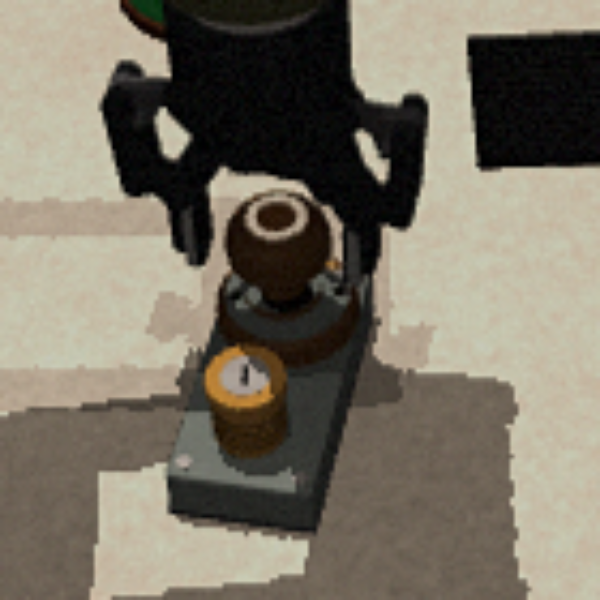

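The knob is between the fingers with about 1 mm offset. I centre on it and close.

Request:
apply_moves(
  rows=[
    [-1,0.5,0,0,0,0],
    [-1,0,0,0,0,0],
    [0,0,0,0,0,0],
    [0,0,0,0,0,0],
    [0,0,0,0,0,0],
  ],
  fingers=40,
  grip_force=40,
)

```text
time: 5.58
tool_pos: [481.3, 21.6, 53.9]
tcp_rot: [179.9, -0.0, 75.0]
ft_force: [1.9, 3.1, 5.0]
finger_gap: 46.3
grip_force: 41.9
```

Request:
apply_moves(
  rows=[
    [0,0,-2,0,0,0],
    [0,0,-4,0,0,0],
    [0,0,-8,0,0,0],
    [0,0,-14,0,0,0],
    [0,0,-18,0,0,0],
  ],
)

```text
time: 6.2
tool_pos: [480.5, 21.4, 100.4]
tcp_rot: [-180.0, 0.0, 75.0]
ft_force: [-1.0, 0.6, -3.1]
finger_gap: 46.2
grip_force: 41.5
```

Run:
```python
from h import *
plan(688.3,-174,95,75,3)
```

```text
pose [480.5  21.4 100.4] [-180.    0.   75.] f [-1.   0.6 -3.1] gap 46.2 t 6.2
max [13.5 25.1  0.6  0.   0.   0. ]
[[-4.6, 8.6, 0.2, -0.0, 0.0, -0.0], [-5.4, 10.0, 0.2, -0.0, 0.0, -0.0], [-6.8, 12.6, 0.3, -0.0, 0.0, -0.0], [-8.5, 15.9, 0.3, -0.0, 0.0, -0.0], [-10.4, 19.4, 0.4, -0.0, 0.0, -0.0]]
[[-11.9, 22.3, 0.5, -0.0, 0.0, -0.0], [-13.1, 24.3, 0.5, -0.0, 0.0, -0.0], [-13.5, 25.1, 0.6, -0.0, 0.0, -0.0], [-13.0, 24.4, 0.5, -0.0, 0.0, -0.0], [-12.0, 22.3, 0.5, -0.0, 0.0, -0.0]]
[[-10.4, 19.3, 0.4, -0.0, 0.0, -0.0], [-8.5, 15.9, 0.3, -0.0, 0.0, -0.0], [-6.8, 12.6, 0.3, -0.0, 0.0, -0.0], [-5.4, 10.0, 0.2, -0.0, 0.0, -0.0], [-4.6, 8.6, 0.2, -0.0, 0.0, -0.0]]
```

Request:
apply_moves(
  rows=[
    [-5,9,0,0,0,0],
    [-6,10,0,0,0,0],
    [-7,13,0,0,0,0],
    [-8,16,0,0,0,0],
    [-10,19,0,0,0,0],
  ],
)

```text
time: 6.82
tool_pos: [536.7, -31.7, 98.7]
tcp_rot: [-180.0, 0.0, 75.0]
ft_force: [-0.7, 0.6, -3.1]
finger_gap: 46.5
grip_force: 41.5
```

Request:
apply_moves(
  rows=[
    [-12,22,1,0,0,0],
    [-13,24,1,0,0,0],
    [-14,25,1,0,0,0],
    [-13,25,1,0,0,0],
    [-12,22,1,0,0,0],
  ],
)

```text
time: 7.45
tool_pos: [634.3, -124.7, 93.3]
tcp_rot: [-180.0, 0.0, 75.0]
ft_force: [-0.0, 0.5, -2.7]
finger_gap: 46.2
grip_force: 41.5
```

Request:
apply_moves(
  rows=[
    [-10,19,0,0,0,0],
    [-9,16,0,0,0,0],
    [-7,13,0,0,0,0],
    [-5,10,0,0,0,0],
    [-4,8,0,0,0,0],
  ],
)

```text
time: 8.07
tool_pos: [688.3, -174.7, 93.5]
tcp_rot: [-179.9, -0.0, 75.0]
ft_force: [-0.4, -0.1, -2.4]
finger_gap: 46.8
grip_force: 41.5
```

Request:
apply_moves(
  rows=[
    [0,0,8,0,0,0],
    [0,0,12,0,0,0],
    [0,0,12,0,0,0],
    [0,0,8,0,0,0],
    [0,0,5,0,0,0],
  ],
)

```text
time: 8.7
tool_pos: [687.6, -173.6, 48.3]
tcp_rot: [-179.9, -0.0, 75.0]
ft_force: [0.5, -0.8, -1.9]
finger_gap: 46.6
grip_force: 41.5
```

Run:
```python
from h import *
p,W=cloud("side"); cv2.imwrite("pics/s3.png",cv2.resize(p[210:350,270:410,::-1],(600,600)))
np.save("k.npy",W)
m=(np.hypot(W[...,0]-688,W[...,1]+174)<48)&(W[...,2]>14)&(W[...,2]<110)&(p[...,0]>p[...,2]*1.25)
P=W[m]; print("knob pts z",np.round(np.percentile(P[:,2],[0,3,50,100]),1),"xy",(P.min(0)+P.max(0))/2)
plan(688.3,-174,24,75,1)
```

```text
knob pts z [ 33.7  38.1  81.1 109.1] xy [ 687.97563581 -173.59248236   71.40531422]
pose [ 687.4 -173.7   47.9] [-179.9   -0.    75. ] f [-0.8  0.2 -3.1] gap 46.5 t 8.75
max [1.0e-01 2.0e-01 4.8e+00 1.0e-03 0.0e+00 0.0e+00]
[[-0.0, 0.2, 4.8, -0.0, -0.0, -0.0], [-0.0, 0.2, 4.8, -0.001, -0.0, -0.0], [-0.1, 0.2, 4.7, 0.0, -0.0, -0.0], [0.0, 0.2, 4.8, -0.0, -0.0, -0.0], [-0.0, 0.2, 4.8, -0.0, -0.0, -0.0]]
```

View pics/s3.png

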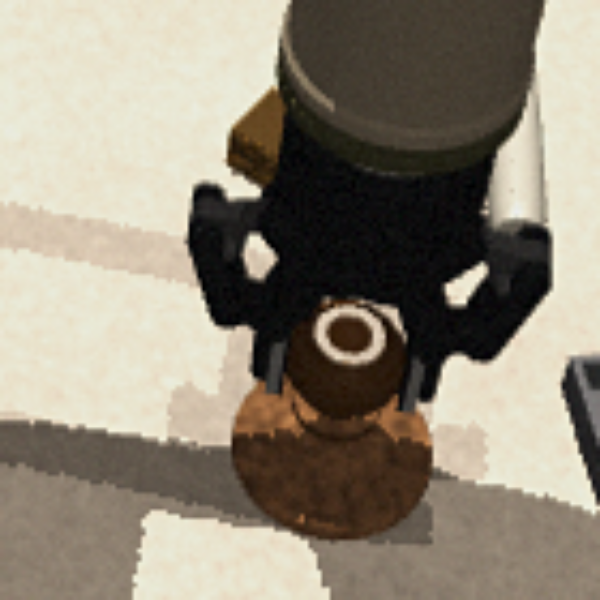

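The knob hangs upright over the middle of the cork, with its top at about (348,335) in the crop. Lowering it gently.

Request:
apply_moves(
  rows=[
    [0,0.5,6,0,0,0],
    [0,0.5,6,0,0,0],
    [0,0,5,0,0,0],
    [0,0,4,0,0,0],
    [0,0,2,0,0,0],
  ],
)

```text
time: 9.38
tool_pos: [688.9, -174.2, 25.9]
tcp_rot: [-180.0, -0.0, 75.0]
ft_force: [-0.6, 0.3, -3.4]
finger_gap: 46.6
grip_force: 41.5
```

Request:
apply_moves(
  rows=[
    [0,0,1,0,0,0],
    [0,0,0.5,0,0,0],
    [0,0,0.5,0,0,0],
    [0,0,0.5,0,0,0],
    [0,0,0,0,0,0],
  ],
)

```text
time: 10.0
tool_pos: [689.0, -174.2, 23.8]
tcp_rot: [180.0, 0.0, 75.0]
ft_force: [0.5, 0.6, -1.7]
finger_gap: 46.1
grip_force: 41.5
```

Request:
apply_moves(
  rows=[
    [0,0,0.5,0,0,0],
    [0,0,0.5,0,0,0],
    [0,0,0.5,0,0,0],
    [0,0,0,0,0,0],
    [0,0,0,0,0,0],
  ],
)

```text
time: 10.62
tool_pos: [689.0, -174.2, 22.3]
tcp_rot: [-180.0, -0.0, 75.0]
ft_force: [-0.3, 0.0, -2.2]
finger_gap: 46.6
grip_force: 41.5
```

```bash
python3 -c "
from h import *
s=sense();print(s['tool_pos'],s['ft_force'])"
```

```text
[ 689.02505671 -174.2296098    22.3034304 ] [-0.30497245  0.01464677 -2.24685777]
```

Request:
apply_moves(
  rows=[
    [0,0,0.5,0,0,0],
    [0,0,0.5,0,0,0],
    [0,0,0,0,0,0],
    [0,0,0,0,0,0],
    [0,0,0,0,0,0],
  ],
)

```text
time: 11.25
tool_pos: [689.1, -174.3, 21.9]
tcp_rot: [180.0, 0.0, 75.0]
ft_force: [-5.6, 1.2, 5.9]
finger_gap: 46.4
grip_force: 42.2
```

Contact made. Releasing, rising, and planning the move to the rose.

Request:
apply_moves(
  rows=[
    [0,0,0,0,0,0],
    [0,0,0,0,0,0],
    [0,0,0,0,0,0],
    [0,0,-4,0,0,0],
    [0,0,-10,0,0,0],
  ],
  fingers=70,
)

```text
time: 11.88
tool_pos: [688.5, -174.1, 35.1]
tcp_rot: [-179.9, -0.0, 75.0]
ft_force: [-0.2, 0.4, 0.3]
finger_gap: 70.1
grip_force: 0.0
```

Request:
apply_moves(
  rows=[
    [0,0,-15,0,0,0],
    [0,0,-20,0,0,0],
    [0,0,-25,0,0,0],
    [0,0,-20,0,0,0],
    [0,0,-15,0,0,0],
  ],
  fingers=85,
)

```text
time: 12.5
tool_pos: [689.7, -174.4, 132.7]
tcp_rot: [179.9, 0.0, 75.0]
ft_force: [0.4, 0.2, -0.7]
finger_gap: 85.0
grip_force: 0.0
```

Run:
```python
from h import *
plan(482.5,20.5,100,75,3)
```

```text
pose [ 689.7 -174.4  132.7] [179.9   0.   75. ] f [ 0.4  0.2 -0.7] gap 85.0 t 12.5
max [1.34e+01 2.50e+01 3.30e+00 1.00e-03 0.00e+00 0.00e+00]
[[4.6, -8.6, 1.1, 0.0, 0.0, -0.0], [5.4, -10.0, 1.3, 0.0, 0.0, -0.0], [6.7, -12.6, 1.6, 0.0, 0.0, -0.0], [8.5, -15.8, 2.0, 0.0, 0.0, -0.0], [10.4, -19.3, 2.5, 0.001, 0.0, -0.0]]
[[12.0, -22.2, 2.9, -0.0, 0.0, -0.0], [13.0, -24.3, 3.1, -0.0, 0.0, -0.0], [13.4, -25.0, 3.3, 0.0, 0.0, -0.0], [13.1, -24.3, 3.1, 0.0, 0.0, -0.0], [11.9, -22.3, 2.9, 0.001, 0.0, -0.0]]
[[10.4, -19.2, 2.5, -0.0, 0.0, -0.0], [8.5, -15.9, 2.1, -0.0, 0.0, -0.0], [6.7, -12.5, 1.6, -0.0, 0.0, -0.0], [5.4, -10.0, 1.3, 0.0, 0.0, -0.0], [4.6, -8.6, 1.1, 0.0, 0.0, -0.0]]
```

Run:
```python
from h import *
I=[]
for cam in("top","side"):
    p,W=cloud(cam)
    I.append(cv2.resize(p[190:350,170:400] if cam=="top" else p[170:330,165:395],(760,520))[:, :,::-1][:,::2])
    for n,c,r,a,b in [("rose",(482,21),48,34,48),("rosetop",(482,21),48,40.5,48),("cyl",(463,-46),26,58,80),("knob",(688,-174),40,42,70)]:
        m=(np.hypot(W[...,0]-c[0],W[...,1]-c[1])<r)&(W[...,2]>a)&(W[...,2]<b); P=W[m]
        if len(P)>10: (x,y),q=cv2.minEnclosingCircle(P[:,:2].astype(np.float32)); print(cam,n,round(x,1),round(y,1),round(q,1),np.median(P[:,2]),len(P))
cv2.imwrite("pics/r.png",np.hstack(I))
```

```text
top rose 482.8 20.6 32.7 40.85481795216332 289
top rosetop 483.0 20.5 32.3 42.04700934161121 168
top cyl 463.0 -46.1 17.6 66.06922342202883 250
top knob 689.2 -171.0 23.6 55.25021464891535 173
side rose 482.0 20.7 33.8 40.274103100911375 265
side rosetop 483.6 19.7 32.3 41.89260232204241 119
side cyl 463.0 -46.5 18.8 65.14466667864288 265
side knob 687.7 -174.4 23.8 55.085670814905626 452
```

View pics/r.png

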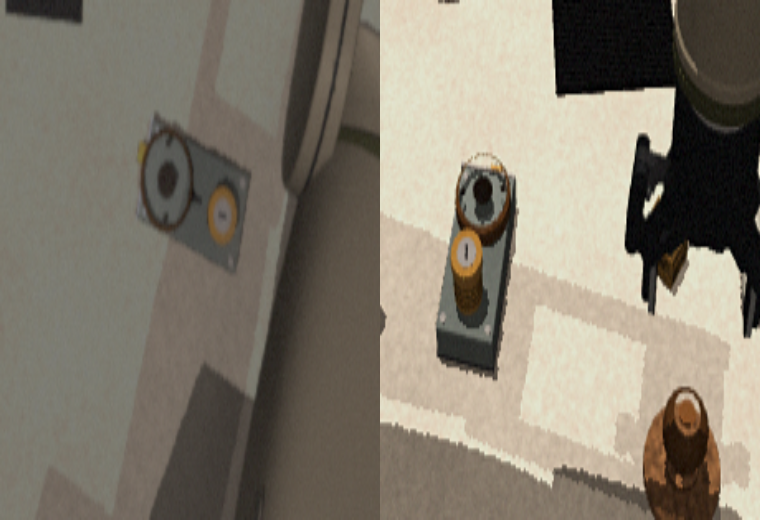

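The knob stands on the cork, and the rose is uncovered at (483, 20.5). Moving over it.

Request:
apply_moves(
  rows=[
    [5,-9,1,0,0,0],
    [5,-10,1,0,0,0],
    [7,-13,2,0,0,0],
    [8,-16,2,0,0,0],
    [10,-19,3,0,0,0],
  ],
)

```text
time: 13.22
tool_pos: [631.8, -122.1, 120.0]
tcp_rot: [-179.9, -0.0, 75.0]
ft_force: [-0.1, 0.1, 0.3]
finger_gap: 84.9
grip_force: 0.0
```

Request:
apply_moves(
  rows=[
    [12,-22,3,0,0,0],
    [13,-24,3,0,0,0],
    [14,-25,3,0,0,0],
    [13,-24,3,0,0,0],
    [12,-22,3,0,0,0],
  ],
)

```text
time: 13.85
tool_pos: [534.8, -29.7, 105.0]
tcp_rot: [-179.9, 0.0, 75.0]
ft_force: [0.5, 0.1, 0.8]
finger_gap: 84.7
grip_force: 0.0
```

Request:
apply_moves(
  rows=[
    [10,-19,3,0,0,0],
    [9,-16,2,0,0,0],
    [7,-13,2,0,0,0],
    [5,-10,1,0,0,0],
    [4,-8,1,0,0,0],
  ],
)

```text
time: 14.48
tool_pos: [481.7, 20.3, 97.1]
tcp_rot: [-180.0, 0.0, 75.0]
ft_force: [0.4, -0.2, 0.1]
finger_gap: 85.0
grip_force: 0.0
```

Run:
```python
from h import *
plan(482.9,20.5,24,75,2)
```

```text
pose [481.7  20.3  97.1] [-180.    0.   75.] f [ 0.4 -0.2  0.1] gap 85.0 t 14.47
max [ 0.1  0.2 10.8  0.   0.   0. ]
[[0.0, 0.1, 3.9, -0.0, 0.0, -0.0], [0.1, 0.0, 5.2, -0.0, 0.0, -0.0], [0.0, 0.1, 7.3, -0.0, 0.0, -0.0], [0.1, 0.2, 9.4, -0.0, 0.0, -0.0], [0.0, 0.1, 10.8, -0.0, 0.0, -0.0]]
[[0.1, 0.2, 10.7, -0.0, 0.0, -0.0], [0.1, 0.1, 9.4, -0.0, 0.0, -0.0], [0.0, 0.1, 7.4, -0.0, 0.0, -0.0], [0.1, 0.1, 5.2, -0.0, 0.0, -0.0], [-0.0, 0.1, 3.8, -0.0, 0.0, -0.0]]
```

Request:
apply_moves(
  rows=[
    [0.5,0.5,5,0,0,0],
    [0,0.5,8,0,0,0],
    [0,0,12,0,0,0],
    [0,0,12,0,0,0],
    [0,0,12,0,0,0],
  ],
)

```text
time: 15.1
tool_pos: [483.0, 20.1, 47.0]
tcp_rot: [-179.9, 0.0, 75.0]
ft_force: [-0.0, -0.4, -0.1]
finger_gap: 85.1
grip_force: 0.0
```

Request:
apply_moves(
  rows=[
    [0,0,10,0,0,0],
    [0,0,6,0,0,0],
    [0,0,4,0,0,0],
    [0,0,3,0,0,0],
    [0,0,0,0,0,0],
  ],
)

```text
time: 15.72
tool_pos: [483.4, 20.2, 25.3]
tcp_rot: [180.0, 0.0, 75.0]
ft_force: [-0.7, 0.5, 0.4]
finger_gap: 84.9
grip_force: 0.0
```

Run:
```python
from h import *
s=sense(); print(s["tool_pos"],s["ft_force"])
p,W=cloud("side"); cv2.imwrite("pics/s4.png",cv2.resize(p[170:290,170:290,::-1],(600,600)))
```

```text
[483.40258714  20.16357628  25.31872921] [-0.73943744  0.46172868  0.40791873]
```

View pics/s4.png

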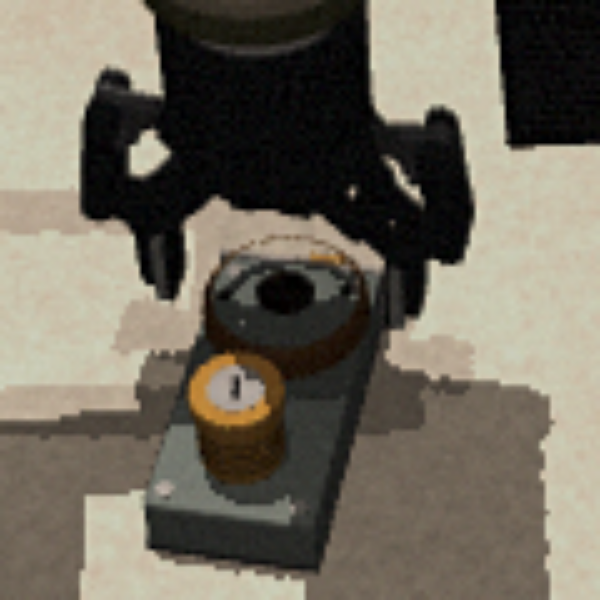

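The rose is centred between the open fingers, each about 8 mm off the rim. Closing.

Request:
apply_moves(
  rows=[
    [0,0,1,0,0,0],
    [0,0,0.5,0,0,0],
    [0,0,0,0,0,0],
    [0,0,0,0,0,0],
    [0,0,0,0,0,0],
  ],
  fingers=58,
  grip_force=35,
)

```text
time: 16.4
tool_pos: [483.6, 20.2, 24.9]
tcp_rot: [180.0, -0.0, 75.0]
ft_force: [-6.4, 0.6, 10.8]
finger_gap: 63.6
grip_force: 35.6
```

Request:
apply_moves(
  rows=[
    [0,0,-1,0,0,0],
    [0,0,-1,0,0,0],
    [0,0,-2,0,0,0],
    [0,0,-4,0,0,0],
    [0,0,-4,0,0,0],
  ],
)

```text
time: 17.02
tool_pos: [483.4, 20.2, 36.0]
tcp_rot: [-180.0, 0.0, 75.0]
ft_force: [-0.6, -0.6, -1.4]
finger_gap: 63.3
grip_force: 38.7
```

Run:
```python
from h import *
p,W=cloud("side"); cv2.imwrite("pics/s5.png",cv2.resize(p[170:290,170:290,::-1],(600,600)))
plan(447,288.5,60,75,3)
```

```text
pose [483.8  20.2  36.7] [179.9  -0.   75. ] f [-0.3  1.5 -1. ] gap 63.8 t 17.07
max [2.49e+01 1.05e+01 2.30e+00 1.00e-03 0.00e+00 0.00e+00]
[[8.6, -3.6, -0.8, 0.0, -0.0, -0.0], [9.9, -4.2, -0.9, 0.0, -0.0, -0.0], [12.5, -5.3, -1.2, 0.0, -0.0, -0.0], [15.8, -6.6, -1.5, 0.0, -0.0, -0.0], [19.2, -8.1, -1.8, 0.0, -0.0, -0.0]]
[[22.2, -9.3, -2.1, 0.0, -0.0, -0.0], [24.2, -10.2, -2.2, 0.0, -0.0, -0.0], [24.9, -10.5, -2.3, 0.0, -0.0, -0.0], [24.2, -10.1, -2.3, 0.001, -0.0, -0.0], [22.1, -9.4, -2.1, -0.0, -0.0, -0.0]]
[[19.2, -8.1, -1.8, -0.0, -0.0, -0.0], [15.8, -6.6, -1.4, -0.0, -0.0, -0.0], [12.5, -5.3, -1.2, -0.0, -0.0, -0.0], [10.0, -4.2, -0.9, -0.0, -0.0, -0.0], [8.6, -3.6, -0.8, -0.0, -0.0, -0.0]]
```

View pics/s5.png

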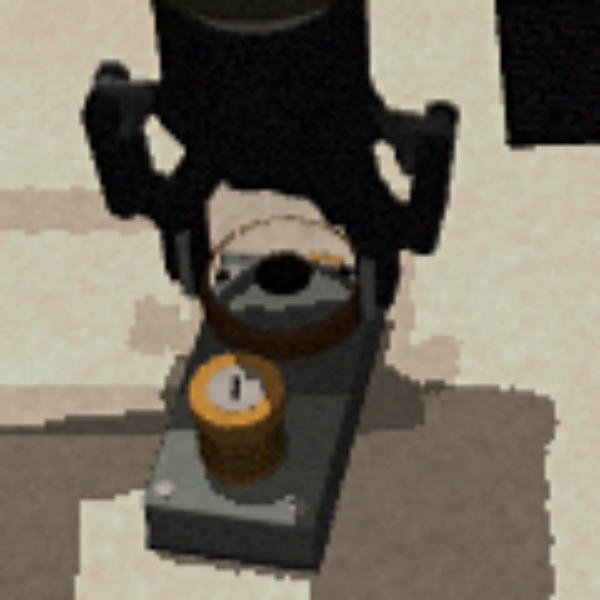

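The rose came up level and the case did not move. Carrying it to the felt.

Request:
apply_moves(
  rows=[
    [9,-4,-4,0,0,0],
    [10,-4,-4,0,0,0],
    [12,-5,-4,0,0,0],
    [16,-7,-4,0,0,0],
    [19,-8,-4,0,0,0],
  ],
)

```text
time: 17.7
tool_pos: [473.1, 92.5, 56.1]
tcp_rot: [180.0, -0.0, 75.0]
ft_force: [0.0, 0.1, -1.3]
finger_gap: 63.8
grip_force: 38.8
```

Request:
apply_moves(
  rows=[
    [22,-9,-1,0,0,0],
    [24,-10,-1,0,0,0],
    [25,-10,0,0,0,0],
    [24,-10,0,0,0,0],
    [22,-9,0,0,0,0],
  ],
)

```text
time: 18.32
tool_pos: [456.7, 218.5, 58.0]
tcp_rot: [-180.0, -0.0, 75.0]
ft_force: [0.3, 0.0, -1.6]
finger_gap: 63.5
grip_force: 38.8
```

Request:
apply_moves(
  rows=[
    [19,-8,0,0,0,0],
    [16,-7,0,0,0,0],
    [13,-6,0,0,0,0],
    [10,-4,0,0,0,0],
    [9,-4,0,0,0,0],
  ],
)

```text
time: 18.95
tool_pos: [446.7, 289.3, 57.8]
tcp_rot: [180.0, 0.0, 75.0]
ft_force: [-0.5, -0.6, -1.0]
finger_gap: 63.3
grip_force: 38.8
```

Run:
```python
from h import *
plan(447,288.5,8,75,2)
```

```text
pose [446.7 289.3  57.8] [180.   0.  75.] f [-0.5 -0.6 -1. ] gap 63.3 t 18.95
max [0.2 0.1 7.3 0.  0.  0. ]
[[-0.0, 0.0, 2.7, 0.0, 0.0, -0.0], [-0.1, 0.1, 3.5, 0.0, 0.0, -0.0], [-0.1, 0.0, 5.0, 0.0, 0.0, -0.0], [-0.0, 0.1, 6.4, 0.0, 0.0, -0.0], [-0.2, 0.1, 7.3, 0.0, 0.0, -0.0]]
[[-0.1, 0.0, 7.3, 0.0, 0.0, -0.0], [-0.0, 0.1, 6.4, 0.0, 0.0, -0.0], [-0.1, 0.1, 5.0, 0.0, 0.0, -0.0], [-0.1, 0.0, 3.5, 0.0, 0.0, -0.0], [-0.0, 0.0, 2.7, 0.0, 0.0, -0.0]]
```

Request:
apply_moves(
  rows=[
    [-0.5,0,5,0,0,0],
    [0,0,8,0,0,0],
    [0,0,10,0,0,0],
    [0,0,10,0,0,0],
    [0,0,7,0,0,0],
  ],
)

```text
time: 19.58
tool_pos: [446.1, 287.9, 16.6]
tcp_rot: [-179.9, 0.0, 75.0]
ft_force: [-0.5, -0.7, -2.0]
finger_gap: 63.5
grip_force: 38.8
```

Request:
apply_moves(
  rows=[
    [0,0,5,0,0,0],
    [0,0,3,0,0,0],
    [0,0,1,0,0,0],
    [0,0,1,0,0,0],
    [0,0,0,0,0,0],
  ],
)

```text
time: 20.2
tool_pos: [446.7, 288.4, 7.9]
tcp_rot: [180.0, -0.0, 75.0]
ft_force: [0.1, -0.1, -1.0]
finger_gap: 63.6
grip_force: 38.8
```

Request:
apply_moves(
  rows=[
    [0,0,0.5,0,0,0],
    [0,0,0.5,0,0,0],
    [0,0,0.5,0,0,0],
    [0,0,0,0,0,0],
    [0,0,0,0,0,0],
  ],
)

```text
time: 20.82
tool_pos: [446.6, 288.4, 6.3]
tcp_rot: [180.0, -0.0, 75.0]
ft_force: [0.1, 0.4, -0.8]
finger_gap: 63.6
grip_force: 38.8
```

Request:
apply_moves(
  rows=[
    [0,0,0.5,0,0,0],
    [0,0,0.5,0,0,0],
    [0,0,0,0,0,0],
    [0,0,0,0,0,0],
    [0,0,0,0,0,0],
  ],
)

```text
time: 21.45
tool_pos: [446.6, 288.4, 5.3]
tcp_rot: [180.0, -0.0, 75.0]
ft_force: [0.3, -0.0, -1.2]
finger_gap: 63.3
grip_force: 38.8
```

Request:
apply_moves(
  rows=[
    [0,0,0.5,0,0,0],
    [0,0,0,0,0,0],
    [0,0,0,0,0,0],
    [0,0,0,0,0,0],
    [0,0,0,0,0,0],
  ],
)

```text
time: 22.08
tool_pos: [446.7, 288.4, 5.1]
tcp_rot: [180.0, -0.0, 75.0]
ft_force: [-3.2, -0.4, 5.1]
finger_gap: 63.7
grip_force: 39.5
```

Contact. Releasing and rising.

Request:
apply_moves(
  rows=[
    [0,0,0,0,0,0],
    [0,0,0,0,0,0],
    [0,0,0,0,0,0],
    [0,0,-5,0,0,0],
    [0,0,-15,0,0,0],
  ],
  fingers=85,
)

```text
time: 22.7
tool_pos: [445.8, 288.0, 24.7]
tcp_rot: [-179.9, 0.1, 75.0]
ft_force: [0.4, -0.2, 0.2]
finger_gap: 85.0
grip_force: 0.0
```

Request:
apply_moves(
  rows=[
    [0,0,-20,0,0,0],
    [0,0,-20,0,0,0],
    [0,0,-20,0,0,0],
    [0,0,-20,0,0,0],
    [0,0,-10,0,0,0],
  ],
  fingers=60,
)

```text
time: 23.32
tool_pos: [447.6, 288.9, 117.3]
tcp_rot: [179.9, -0.1, 75.0]
ft_force: [0.5, 0.1, 0.1]
finger_gap: 59.7
grip_force: 0.0
```

Run:
```python
from h import *
plan(463,-46.2,95,75,3)
```

```text
pose [447.6 288.9 117.3] [ 1.799e+02 -1.000e-01  7.500e+01] f [0.5 0.1 0.1] gap 59.7 t 23.32
max [3.19e+01 1.01e+01 2.20e+00 1.00e-03 1.00e-03 0.00e+00]
[[-11.0, 3.5, 0.7, 0.0, -0.0, -0.0], [-12.7, 4.0, 0.9, 0.0, -0.0, -0.0], [-16.0, 5.1, 1.1, 0.0, -0.0, -0.0], [-20.3, 6.5, 1.4, 0.0, -0.0, -0.0], [-24.5, 7.8, 1.7, 0.001, -0.001, -0.0]]
[[-28.4, 9.0, 1.9, -0.0, 0.0, -0.0], [-31.0, 9.9, 2.2, 0.0, 0.0, -0.0], [-31.9, 10.1, 2.2, 0.0, -0.0, -0.0], [-31.0, 9.8, 2.1, 0.001, -0.0, -0.0], [-28.4, 9.1, 2.0, -0.0, -0.001, -0.0]]
[[-24.5, 7.8, 1.7, -0.0, 0.0, -0.0], [-20.2, 6.4, 1.4, 0.0, 0.0, -0.0], [-16.1, 5.1, 1.1, 0.0, -0.0, -0.0], [-12.7, 4.1, 0.9, 0.0, -0.0, -0.0], [-11.0, 3.5, 0.8, 0.0, -0.0, -0.0]]
```

Request:
apply_moves(
  rows=[
    [-11,3,1,0,0,0],
    [-13,4,1,0,0,0],
    [-16,5,1,0,0,0],
    [-20,7,1,0,0,0],
    [-24,8,2,0,0,0],
  ],
)

```text
time: 23.95
tool_pos: [450.5, 198.6, 108.0]
tcp_rot: [-180.0, 0.0, 75.0]
ft_force: [0.6, -0.1, -0.2]
finger_gap: 60.1
grip_force: 0.0
```

Request:
apply_moves(
  rows=[
    [-28,9,2,0,0,0],
    [-31,10,2,0,0,0],
    [-32,10,2,0,0,0],
    [-31,10,2,0,0,0],
    [-29,9,2,0,0,0],
  ],
)

```text
time: 24.58
tool_pos: [457.3, 39.9, 98.0]
tcp_rot: [-179.9, 0.0, 74.9]
ft_force: [0.9, 0.5, 0.8]
finger_gap: 60.1
grip_force: 0.0
```

Request:
apply_moves(
  rows=[
    [-25,8,2,0,0,0],
    [-20,6,1,0,0,0],
    [-16,5,1,0,0,0],
    [-13,4,1,0,0,0],
    [-11,3,1,0,0,0],
  ],
)

```text
time: 25.2
tool_pos: [461.1, -47.6, 92.6]
tcp_rot: [-180.0, -0.0, 75.0]
ft_force: [-0.3, 0.1, 0.1]
finger_gap: 59.8
grip_force: 0.0
```

Run:
```python
from h import *
p,W=cloud("side")
for n,c,r,a,b in [("cyl",(463,-46),26,58,68),("rose",(447,288),60,14,30)]:
    m=(np.hypot(W[...,0]-c[0],W[...,1]-c[1])<r)&(W[...,2]>a)&(W[...,2]<b); P=W[m]
    if len(P)>10: print(n,cv2.minEnclosingCircle(P[:,:2].astype(np.float32)),np.percentile(P[:,2],[5,50,95]),len(P))
plan(463,-46.2,40,75,2)
```

```text
cyl ((463.6251525878906, -46.1075439453125), 19.345565795898438) [60.01639305 65.09617036 67.42235063] 259
pose [461.1 -48.5  92.5] [-180.    0.   75.] f [-0.6 -1.5  0.5] gap 60.0 t 25.25
max [4.0e-01 2.0e-01 7.7e+00 0.0e+00 1.0e-03 0.0e+00]
[[0.1, 0.1, 2.8, -0.0, 0.0, -0.0], [0.2, 0.1, 3.7, -0.0, 0.0, -0.0], [0.3, 0.1, 5.3, -0.0, 0.0, -0.0], [0.4, 0.1, 6.8, -0.0, 0.0, -0.0], [0.4, 0.2, 7.7, -0.0, 0.0, -0.0]]
[[0.4, 0.2, 7.7, -0.0, 0.0, -0.0], [0.3, 0.2, 6.8, -0.0, 0.001, -0.0], [0.3, 0.1, 5.2, -0.0, -0.0, -0.0], [0.2, 0.1, 3.8, -0.0, -0.0, -0.0], [0.2, 0.0, 2.7, -0.0, -0.0, -0.0]]
```

Request:
apply_moves(
  rows=[
    [2,1,5,0,0,0],
    [0,0.5,8,0,0,0],
    [0,0,10,0,0,0],
    [0,0,10,0,0,0],
    [0,0,7,0,0,0],
  ],
)

```text
time: 25.88
tool_pos: [462.7, -45.1, 51.7]
tcp_rot: [-179.9, 0.0, 75.0]
ft_force: [-0.6, -0.1, 0.7]
finger_gap: 60.2
grip_force: 0.0
```

Request:
apply_moves(
  rows=[
    [0,0,5,0,0,0],
    [0,0,4,0,0,0],
    [0,0,2,0,0,0],
    [0,0,1,0,0,0],
    [0,0,0,0,0,0],
  ],
)

```text
time: 26.5
tool_pos: [463.3, -45.4, 40.9]
tcp_rot: [180.0, 0.0, 75.0]
ft_force: [-0.1, -0.9, 0.7]
finger_gap: 59.9
grip_force: 0.0
```

Run:
```python
from h import *
s=sense(); print(s["tool_pos"],s["ft_force"])
p,W=cloud("side"); cv2.imwrite("pics/s6.png",cv2.resize(p[130:290,150:310,::-1],(600,600)))
```

```text
[463.2893609  -45.35709221  40.90608548] [-0.05866697 -0.93566887  0.70828403]
```

View pics/s6.png

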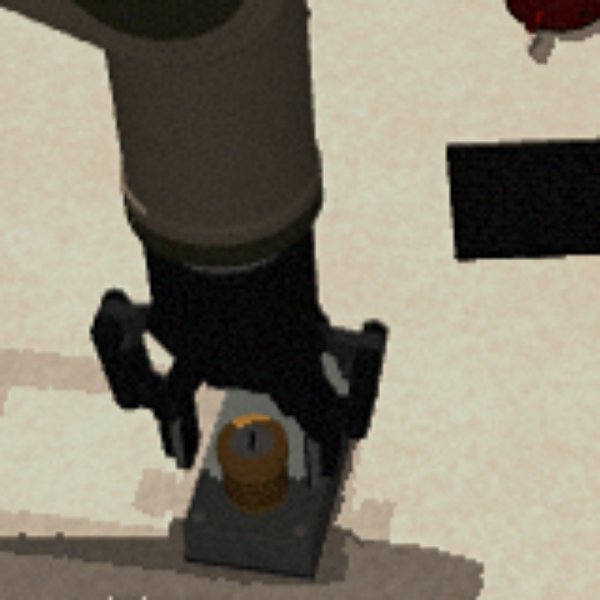

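The cylinder's flange is between the pads, slightly nearer the right finger. Closing on it.

Request:
apply_moves(
  rows=[
    [-0.5,1,0,0,0,0],
    [0,0,0,0,0,0],
    [0,0,0,0,0,0],
    [0,0,0,0,0,0],
    [0,0,0,0,0,0],
  ],
  fingers=30,
  grip_force=40,
)

```text
time: 27.18
tool_pos: [464.3, -46.2, 41.1]
tcp_rot: [180.0, 0.0, 75.0]
ft_force: [-0.3, 0.3, 4.5]
finger_gap: 34.4
grip_force: 39.6
```

Request:
apply_moves(
  rows=[
    [0,0,-1,0,0,0],
    [0,0,-2,0,0,0],
    [0,0,-5,0,0,0],
    [0,0,-12,0,0,0],
    [0,0,-20,0,0,0],
  ],
)

```text
time: 27.8
tool_pos: [463.5, -46.0, 81.2]
tcp_rot: [-179.9, 0.0, 75.0]
ft_force: [0.4, 0.3, -1.1]
finger_gap: 34.6
grip_force: 40.0
```

Run:
```python
from h import *
p,W=cloud("top")
m=(np.hypot(W[...,0]-447,W[...,1]-288.5)<60)&(W[...,2]>14)&(W[...,2]<30); P=W[m]
print("rose",cv2.minEnclosingCircle(P[:,:2].astype(np.float32)),np.percentile(P[:,2],[5,50,95]),len(P))
m=(np.hypot(W[...,0]-447,W[...,1]-288.5)<60)&(W[...,2]>5)&(W[...,2]<12); P=W[m]
print("felt",cv2.minEnclosingCircle(P[:,:2].astype(np.float32)),len(P))
plan(454.4,-319,80,75,3)
```

```text
rose ((446.4749450683594, 288.5837097167969), 33.24441146850586) [16.60432406 20.83674296 24.39102588] 292
felt ((448.74237060546875, 292.3891906738281), 51.96104431152344) 1271
pose [465.7 -46.4  84.6] [179.8  -0.   75. ] f [ 3.2 -0.4  0.1] gap 34.3 t 27.85
max [2.66e+01 6.00e+00 5.00e-01 1.00e-03 0.00e+00 0.00e+00]
[[-9.1, 2.0, 0.2, 0.0, -0.0, -0.0], [-10.7, 2.4, 0.2, 0.0, -0.0, -0.0], [-13.3, 3.0, 0.2, 0.0, -0.0, -0.0], [-16.8, 3.8, 0.3, 0.001, -0.0, -0.0], [-20.5, 4.6, 0.4, -0.0, -0.0, -0.0]]
[[-23.6, 5.3, 0.4, 0.0, -0.0, -0.0], [-25.8, 5.7, 0.4, 0.001, -0.0, -0.0], [-26.6, 6.0, 0.5, -0.0, -0.0, -0.0], [-25.8, 5.8, 0.5, 0.0, -0.0, -0.0], [-23.6, 5.3, 0.4, 0.001, -0.0, -0.0]]
[[-20.5, 4.6, 0.3, -0.0, -0.0, -0.0], [-16.8, 3.7, 0.3, 0.0, -0.0, -0.0], [-13.4, 3.0, 0.3, 0.0, -0.0, -0.0], [-10.6, 2.4, 0.1, 0.0, -0.0, -0.0], [-9.1, 2.0, 0.2, 0.001, -0.0, -0.0]]
```

Request:
apply_moves(
  rows=[
    [-9,2,0,0,0,0],
    [-11,2,0,0,0,0],
    [-13,3,0,0,0,0],
    [-17,4,0,0,0,0],
    [-20,5,0,0,0,0],
  ],
)

```text
time: 28.48
tool_pos: [461.0, -119.2, 80.4]
tcp_rot: [-180.0, 0.0, 75.0]
ft_force: [-0.3, -0.6, -1.9]
finger_gap: 34.3
grip_force: 40.0
```

Request:
apply_moves(
  rows=[
    [-24,5,1,0,0,0],
    [-26,6,1,0,0,0],
    [-26,6,1,0,0,0],
    [-26,6,1,0,0,0],
    [-24,5,1,0,0,0],
  ],
)

```text
time: 29.1
tool_pos: [455.2, -248.8, 75.4]
tcp_rot: [-180.0, 0.0, 74.9]
ft_force: [0.2, 0.5, -0.4]
finger_gap: 34.4
grip_force: 40.0
```

Request:
apply_moves(
  rows=[
    [-20,5,0,0,0,0],
    [-17,4,0,0,0,0],
    [-13,3,0,0,0,0],
    [-11,2,0,0,0,0],
    [-9,2,0,0,0,0],
  ],
)

```text
time: 29.72
tool_pos: [453.1, -318.9, 75.8]
tcp_rot: [-180.0, -0.0, 75.0]
ft_force: [-0.7, -0.3, -1.0]
finger_gap: 34.3
grip_force: 40.0
```

Run:
```python
from h import *
plan(454.4,-319,20,75,2)
```

```text
pose [ 453.1 -318.9   75.8] [-180.   -0.   75.] f [-0.7 -0.3 -1. ] gap 34.3 t 29.73
max [0.1 0.2 8.2 0.  0.  0. ]
[[0.0, 0.1, 3.0, -0.0, -0.0, 0.0], [0.0, 0.1, 3.9, -0.0, -0.0, 0.0], [0.1, 0.1, 5.6, -0.0, -0.0, 0.0], [-0.0, 0.1, 7.2, -0.0, -0.0, 0.0], [0.0, 0.2, 8.2, -0.0, -0.0, 0.0]]
[[0.1, 0.2, 8.2, -0.0, -0.0, 0.0], [0.0, 0.2, 7.2, -0.0, -0.0, 0.0], [0.0, 0.1, 5.5, -0.0, -0.0, 0.0], [0.1, 0.1, 4.0, -0.0, -0.0, 0.0], [-0.0, 0.1, 3.0, -0.0, -0.0, 0.0]]
```

Request:
apply_moves(
  rows=[
    [0,1,6,0,0,0],
    [0,0,10,0,0,0],
    [0,0,12,0,0,0],
    [0,0,11,0,0,0],
    [0,0,8,0,0,0],
  ],
)

```text
time: 30.35
tool_pos: [453.7, -318.2, 27.5]
tcp_rot: [-179.9, -0.0, 75.0]
ft_force: [0.9, 0.6, -1.0]
finger_gap: 34.6
grip_force: 40.0
```

Request:
apply_moves(
  rows=[
    [0,0,5,0,0,0],
    [0,0,3,0,0,0],
    [0,0,1,0,0,0],
    [0,0,0.5,0,0,0],
    [0,0,0.5,0,0,0],
  ],
)

```text
time: 30.98
tool_pos: [454.3, -319.0, 19.1]
tcp_rot: [180.0, 0.0, 75.0]
ft_force: [-1.3, -0.0, 0.1]
finger_gap: 34.3
grip_force: 40.0
```

Request:
apply_moves(
  rows=[
    [0,0,0.5,0,0,0],
    [0,0,0.5,0,0,0],
    [0,0,0,0,0,0],
    [0,0,0,0,0,0],
    [0,0,0,0,0,0],
  ],
)

```text
time: 31.6
tool_pos: [454.1, -318.8, 17.8]
tcp_rot: [180.0, 0.0, 75.0]
ft_force: [0.1, 0.1, -0.9]
finger_gap: 34.6
grip_force: 40.0
```

Request:
apply_moves(
  rows=[
    [0,0,0.5,0,0,0],
    [0,0,0.5,0,0,0],
    [0,0,0,0,0,0],
    [0,0,0,0,0,0],
    [0,0,0,0,0,0],
  ],
)

```text
time: 32.22
tool_pos: [454.1, -318.8, 16.8]
tcp_rot: [180.0, 0.0, 75.0]
ft_force: [0.2, -0.6, -1.4]
finger_gap: 34.6
grip_force: 40.0
```

Request:
apply_moves(
  rows=[
    [0,0,0.5,0,0,0],
    [0,0,0,0,0,0],
    [0,0,0,0,0,0],
    [0,0,0,0,0,0],
    [0,0,0,0,0,0],
  ],
)

```text
time: 32.85
tool_pos: [454.1, -318.8, 16.3]
tcp_rot: [180.0, 0.0, 75.0]
ft_force: [-0.5, 0.6, -2.0]
finger_gap: 34.4
grip_force: 40.0
```

Request:
apply_moves(
  rows=[
    [0,0,0.5,0,0,0],
    [0,0,0,0,0,0],
    [0,0,0,0,0,0],
    [0,0,0,0,0,0],
    [0,0,0,0,0,0],
  ],
)

```text
time: 33.48
tool_pos: [454.1, -318.9, 16.2]
tcp_rot: [180.0, 0.0, 75.0]
ft_force: [-2.8, 1.1, 5.5]
finger_gap: 34.5
grip_force: 40.4
```

Request:
apply_moves(
  rows=[
    [0,0,0.5,0,0,0],
    [0,0,0,0,0,0],
    [0,0,0,0,0,0],
    [0,0,0,0,0,0],
    [0,0,0,0,0,0],
  ],
)

```text
time: 34.1
tool_pos: [454.1, -319.0, 16.2]
tcp_rot: [180.0, 0.0, 75.0]
ft_force: [-4.0, 2.5, 10.4]
finger_gap: 34.2
grip_force: 40.8
```

Contact on the dish floor. Releasing and rising.

Request:
apply_moves(
  rows=[
    [0,0,-0.5,0,0,0],
    [0,0,0,0,0,0],
    [0,0,0,0,0,0],
    [0,0,-5,0,0,0],
    [0,0,-15,0,0,0],
  ],
  fingers=56,
)

```text
time: 34.72
tool_pos: [453.4, -318.3, 35.6]
tcp_rot: [-179.9, -0.0, 75.0]
ft_force: [0.6, -0.4, 0.7]
finger_gap: 56.4
grip_force: 0.0
```

Request:
apply_moves(
  rows=[
    [0,0,-20,0,0,0],
    [0,0,-20,0,0,0],
    [0,0,-20,0,0,0],
    [0,0,-15,0,0,0],
    [0,0,-5,0,0,0],
  ],
  fingers=85,
)

```text
time: 35.35
tool_pos: [454.7, -319.3, 117.4]
tcp_rot: [179.9, 0.1, 75.0]
ft_force: [1.0, 0.6, -0.1]
finger_gap: 84.9
grip_force: 0.0
```

Run:
```python
from h import *
D=np.array
for cam in("top","side"):
    p,W=cloud(cam)
    m=(np.hypot(W[...,0]-474,W[...,1]+9)<95)&(W[...,2]>24)&(W[...,2]<32)
    m=cv2.morphologyEx(m.astype(np.uint8),cv2.MORPH_OPEN,np.ones((7,7)))>0
    print(cam,"case box",cv2.minAreaRect(W[m][:,:2].astype(np.float32)),m.sum(),W[m][:,:2].mean(0))
    m=(np.hypot(W[...,0]-454,W[...,1]+319)<26)&(W[...,2]>32)&(W[...,2]<50); P=W[m]
    if len(P)>10: print("cyl",cv2.minEnclosingCircle(P[:,:2].astype(np.float32)),np.percentile(P[:,2],[5,50,95]))
plan(473.3,-13.7,80,75,3)
```

```text
top case box ((473.999755859375, -13.235282897949219), (130.4523162841797, 65.51533508300781), 75.89537811279297) 1301 [475.5228443   -8.30096823]
cyl ((452.7724914550781, -318.56829833984375), 17.973098754882812) [37.0841287  40.8680849  43.70587081]
side case box ((506.4175720214844, 19.859352111816406), (54.908836364746094, 20.195575714111328), 85.89029693603516) 184 [506.31222552  20.64073508]
cyl ((452.4881591796875, -318.2099304199219), 18.442033767700195) [35.67797855 40.00886461 42.54725959]
pose [ 454.2 -319.   116.3] [180.   0.  75.] f [ 0.4 -0.4  0.3] gap 84.8 t 35.45
max [3.0e+01 6.1e+00 3.6e+00 1.0e-03 0.0e+00 0.0e+00]
[[10.3, -2.1, 1.2, 0.0, 0.0, -0.0], [11.9, -2.4, 1.5, 0.0, 0.0, -0.0], [15.1, -3.0, 1.8, 0.0, 0.0, -0.0], [18.9, -3.9, 2.3, 0.0, 0.0, -0.0], [23.1, -4.7, 2.8, 0.0, 0.0, -0.0]]
[[26.6, -5.3, 3.2, 0.0, 0.0, -0.0], [29.0, -5.9, 3.5, 0.0, 0.0, -0.0], [30.0, -6.1, 3.6, 0.0, 0.0, -0.0], [29.0, -5.9, 3.5, 0.0, 0.0, -0.0], [26.6, -5.4, 3.2, 0.0, 0.0, -0.0]]
[[23.1, -4.6, 2.8, 0.001, 0.0, -0.0], [18.9, -3.9, 2.3, -0.0, 0.0, -0.0], [15.1, -3.0, 1.8, -0.0, 0.0, -0.0], [11.9, -2.4, 1.4, -0.0, 0.0, -0.0], [10.3, -2.1, 1.3, -0.0, 0.0, -0.0]]
```

Request:
apply_moves(
  rows=[
    [10,-2,1,0,0,0],
    [12,-2,1,0,0,0],
    [15,-3,2,0,0,0],
    [19,-4,2,0,0,0],
    [23,-5,3,0,0,0],
  ],
)

```text
time: 36.08
tool_pos: [459.1, -236.8, 106.6]
tcp_rot: [-180.0, -0.0, 75.0]
ft_force: [-0.6, 0.5, 0.5]
finger_gap: 85.3
grip_force: 0.0
```

Request:
apply_moves(
  rows=[
    [27,-5,3,0,0,0],
    [29,-6,4,0,0,0],
    [30,-6,4,0,0,0],
    [29,-6,4,0,0,0],
    [26,-5,3,0,0,0],
  ],
)

```text
time: 36.7
tool_pos: [468.1, -92.7, 88.4]
tcp_rot: [-180.0, -0.0, 75.0]
ft_force: [0.8, 0.4, 0.8]
finger_gap: 85.2
grip_force: 0.0
```

Request:
apply_moves(
  rows=[
    [23,-5,3,0,0,0],
    [19,-4,2,0,0,0],
    [15,-3,2,0,0,0],
    [12,-2,1,0,0,0],
    [10,-2,1,0,0,0],
  ],
)

```text
time: 37.33
tool_pos: [473.6, -13.8, 79.8]
tcp_rot: [180.0, 0.0, 75.0]
ft_force: [-0.2, -0.4, 0.1]
finger_gap: 84.8
grip_force: 0.0
```

Run:
```python
from h import *
plan(473.8,-13.5,2,75.2,2)
```

```text
pose [473.6 -13.8  79.8] [180.   0.  75.] f [-0.2 -0.4  0.1] gap 84.8 t 37.33
max [1.00e-01 1.00e-01 1.14e+01 0.00e+00 0.00e+00 1.00e-03]
[[0.0, 0.0, 4.1, 0.0, 0.0, -0.0], [0.0, 0.0, 5.6, 0.0, 0.0, -0.0], [0.1, 0.0, 7.7, 0.0, 0.0, -0.001], [0.0, 0.0, 10.1, 0.0, 0.0, -0.0], [0.1, 0.1, 11.4, 0.0, 0.0, -0.001]]
[[0.0, -0.0, 11.4, 0.0, 0.0, -0.0], [0.1, -0.0, 10.0, 0.0, 0.0, -0.001], [0.0, 0.0, 7.8, 0.0, 0.0, -0.0], [0.0, 0.0, 5.5, 0.0, 0.0, -0.0], [0.0, 0.0, 4.2, 0.0, 0.0, -0.001]]
```

Request:
apply_moves(
  rows=[
    [0.5,0,6,0,0,-0.003],
    [0,0,10,0,0,0],
    [0,0,12,0,0,0],
    [0,0,10,0,0,0],
    [0,0,8,0,0,0],
  ],
)

```text
time: 37.95
tool_pos: [473.2, -14.1, 32.7]
tcp_rot: [-179.9, 0.0, 75.1]
ft_force: [0.5, -0.0, 0.3]
finger_gap: 85.2
grip_force: 0.0
```

Run:
```python
from h import *
s=sense(); print(s["tool_pos"],s["ft_force"])
p,W=cloud("side"); cv2.imwrite("pics/s7.png",cv2.resize(p[130:290,150:310,::-1],(600,600)))
```

```text
[473.20867446 -14.11836977  32.69359862] [ 0.46472895 -0.00194529  0.30831199]
```

View pics/s7.png

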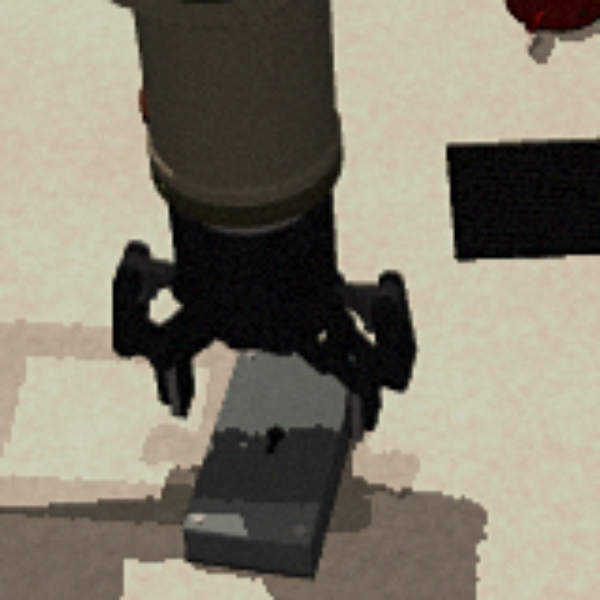

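The gap on the right looks smaller than on the left. I check it with depth points.

Run:
```python
from h import *
n=np.array([np.cos(np.radians(-15)),np.sin(np.radians(-15))]); l=np.array([-n[1],n[0]])
p,W=cloud("side"); s=sense(); print(s["tool_pos"]); c=np.array([473.2,-14.1])
a=(W[...,:2]-c)@n; b=(W[...,:2]-c)@l; z=W[...,2]
m=(abs(b)<25)&(z>42)&(z<62)&(abs(a)<75)
print("tips L",np.round(np.percentile(a[m&(a<0)],[2,50,98]),1),"R",np.round(np.percentile(a[m&(a>0)],[2,50,98]),1))
for lo in range(-60,-20,10):
    m=(b>lo)&(b<lo+10)&(z>25.5)&(z<30.5)&(abs(a)<45)
    print("case",lo,np.round([a[m].min(),a[m].max()],1))
```

```text
[472.70539467 -13.96229739  32.4660875 ]
tips L [-56.3 -44.8 -43.2] R [40.8 47.7 54.2]
case -60 [-33.1  32.4]
case -50 [-32.3  32.7]
case -40 [-33.5  32.1]
case -30 [-33.2  31.6]
```

Both sides clear by about 9 mm. Descending and gripping the case.

Request:
apply_moves(
  rows=[
    [0,0.5,8,0,0,0],
    [0,0,9,0,0,0],
    [0,0,8,0,0,0],
    [0,0,5,0,0,0],
    [0,0,2,0,0,0],
  ],
)

```text
time: 38.67
tool_pos: [473.9, -14.1, 1.3]
tcp_rot: [-180.0, 0.0, 75.2]
ft_force: [-0.3, 0.4, 0.6]
finger_gap: 85.0
grip_force: 0.0
```

Request:
apply_moves(
  rows=[
    [0,0,1,0,0,0],
    [0,0,0,0,0,0],
    [0,0,0,0,0,0],
    [0,0,0,0,0,0],
    [0,0,0,0,0,0],
  ],
  fingers=58,
  grip_force=60,
)

```text
time: 39.3
tool_pos: [474.4, -14.1, 1.1]
tcp_rot: [180.0, -0.0, 75.2]
ft_force: [-1.8, 0.9, 6.1]
finger_gap: 64.4
grip_force: 68.4
```

Request:
apply_moves(
  rows=[
    [0,0,-1,0,0,0],
    [0,0,-2,0,0,0],
    [0,0,-5,0,0,0],
    [0,0,-10,0,0,0],
    [0,0,-12,0,0,0],
  ],
)

```text
time: 39.92
tool_pos: [474.1, -14.1, 31.6]
tcp_rot: [-180.0, -0.0, 75.2]
ft_force: [0.4, -0.1, -4.6]
finger_gap: 64.7
grip_force: 67.3
```

Request:
apply_moves(
  rows=[
    [0,0,-12,0,0,0],
    [0,0,-8,0,0,0],
    [0,0,-4,0,0,0],
    [0,0,0,0,0,0],
    [0,0,0,0,0,0],
  ],
)

```text
time: 40.55
tool_pos: [473.8, -14.0, 54.3]
tcp_rot: [-180.0, 0.0, 75.2]
ft_force: [-0.9, 0.3, -4.3]
finger_gap: 64.7
grip_force: 67.5
```

Run:
```python
from h import *
for cam in ("top","side"):
    p,W=cloud(cam); m=(np.hypot(W[...,0]-474,W[...,1]+13)<95)&(W[...,2]>70)&(W[...,2]<95)
    P=W[m]; 
    if cam=="side": cv2.imwrite("pics/s8.png",cv2.resize(p[130:290,150:310,::-1],(600,600)))
plan(667.2,178.1,60,-2.0,4)
```

```text
pose [473.7 -14.1  54.3] [-179.9    0.    75.2] f [-0.4 -0.2 -4.7] gap 64.9 t 40.65
max [2.03e+01 7.30e+00 5.00e-01 1.00e-03 1.00e-03 1.01e-01]
[[6.0, 3.5, -0.2, -0.0, 0.0, 0.034], [6.7, 3.6, -0.1, -0.0, 0.0, 0.038], [7.9, 3.9, -0.2, -0.0, 0.0, 0.043], [9.6, 4.3, -0.2, -0.0, 0.0, 0.052], [11.8, 4.4, -0.3, -0.0, 0.0, 0.062]]
[[14.0, 4.4, -0.3, -0.0, 0.0, 0.073], [16.3, 3.8, -0.4, -0.0, 0.0, 0.083], [18.2, 2.6, -0.4, -0.0, 0.0, 0.091], [19.7, 1.1, -0.4, -0.0, 0.0, 0.097], [20.3, -0.9, -0.5, -0.0, 0.0, 0.1]]
[[20.2, -2.9, -0.4, -0.0, 0.001, 0.101], [19.1, -4.8, -0.4, -0.0, -0.0, 0.097], [17.3, -6.1, -0.4, -0.0, -0.0, 0.091], [15.2, -7.0, -0.3, -0.001, -0.0, 0.083], [12.8, -7.3, -0.3, 0.0, -0.0, 0.072]]
[[10.5, -6.9, -0.3, 0.0, -0.0, 0.062], [8.4, -6.4, -0.2, 0.0, -0.0, 0.052], [6.7, -5.7, -0.2, 0.0, -0.0, 0.044], [5.6, -5.2, -0.2, 0.0, -0.0, 0.037], [4.9, -4.9, -0.1, 0.0, -0.0, 0.035]]
```

View pics/s8.png

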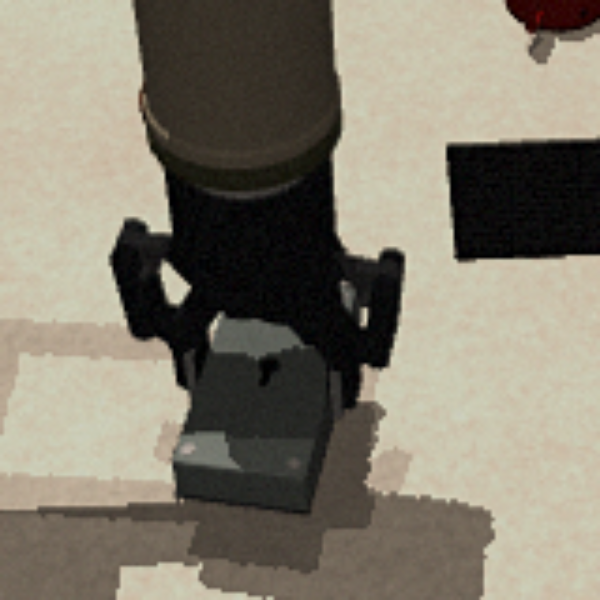

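The case is lifted, but the near end may be drooping. Checking the tilt with a plane fit.

Run:
```python
from h import *
n=np.array([np.cos(np.radians(-14.8)),np.sin(np.radians(-14.8))]); l=np.array([-n[1],n[0]])
c=np.array([473.8,-14.1])
for cam in("side","top"):
    p,W=cloud(cam); a=(W[...,:2]-c)@n; b=(W[...,:2]-c)@l; z=W[...,2]
    for lo in range(-80,80,10):
        m=(abs(a)<25)&(b>lo)&(b<lo+10)&(z>40)&(z<105)
        if m.sum()>5: print(cam,lo,np.round(np.median(z[m]),1),np.round([np.median(z[m&(a<-8)]),np.median(z[m&(a>8)])],1),m.sum())
    m=(abs(a)<60)&(abs(b)<95)&(z>40)&(z<70); print("low",np.round([b[m].min(),b[m].max()],1))
```

```text
side -70 68.2 [68.  68.2] 299
side -60 80.4 [80.6 80. ] 121
side -50 80.1 [80.  80.1] 116
side -40 80.4 [80.3 80.8] 109
side -30 80.4 [80.5 80.3] 120
side -20 80.3 [80.  80.5] 103
side -10 80.6 [80.3 80.6] 113
side 0 80.7 [80.8 80.6] 107
side 10 80.5 [80.9 80.4] 96
side 20 80.7 [80.8 79.4] 73
side 30 80.2 [80.3  nan] 14
low [-65.8  67. ]
top 70 76.0 [ nan 75.7] 16
  return _methods._mean(a, axis=axis, dtype=dtype,
  ret = ret.dtype.type(ret / rcount)
Traceback (most recent call last):
ValueError: zero-size array to reduction operation minimum which has no identity
```

The case is level and centred. Carrying and turning it to the mat.

Request:
apply_moves(
  rows=[
    [6,3,0,0,0,0.034],
    [7,4,0,0,0,0.038],
    [8,4,0,0,0,0.043],
    [10,4,0,0,0,0.052],
    [12,4,0,0,0,0.062],
  ],
)

```text
time: 41.38
tool_pos: [506.8, 20.0, 54.5]
tcp_rot: [-180.0, 0.0, 61.9]
ft_force: [0.6, -1.1, -4.8]
finger_gap: 65.0
grip_force: 67.4
```

Request:
apply_moves(
  rows=[
    [14,4,-1,0,0,0.073],
    [16,4,-1,0,0,0.083],
    [18,3,-1,0,0,0.091],
    [20,1,-1,0,0,0.097],
    [20,-1,-1,0,0,0.1],
  ],
)

```text
time: 42.0
tool_pos: [570.5, 83.2, 59.4]
tcp_rot: [-180.0, 0.0, 36.4]
ft_force: [0.8, -0.7, -5.6]
finger_gap: 65.0
grip_force: 67.4
```

Request:
apply_moves(
  rows=[
    [20,-3,0,0,0,0.101],
    [19,-5,0,0,0,0.097],
    [17,-6,0,0,0,0.091],
    [15,-7,0,0,0,0.083],
    [13,-7,0,0,0,0.072],
  ],
)

```text
time: 42.62
tool_pos: [633.6, 146.1, 59.1]
tcp_rot: [-180.0, 0.1, 11.0]
ft_force: [0.6, 0.5, -4.3]
finger_gap: 64.6
grip_force: 67.4
```

Request:
apply_moves(
  rows=[
    [10,-7,0,0,0,0.062],
    [8,-6,0,0,0,0.052],
    [7,-6,0,0,0,0.044],
    [6,-5,0,0,0,0.037],
    [5,-5,0,0,0,0.037],
  ],
)

```text
time: 43.25
tool_pos: [666.3, 178.4, 59.0]
tcp_rot: [180.0, 0.1, -2.2]
ft_force: [0.2, 0.5, -4.4]
finger_gap: 64.4
grip_force: 67.4
```

Run:
```python
from h import *
plan(667.2,178.1,9,-2.2,2)
```

```text
pose [666.3 178.4  59. ] [ 1.8e+02  1.0e-01 -2.2e+00] f [ 0.2  0.5 -4.4] gap 64.4 t 43.25
max [2.0e-01 1.0e-01 7.4e+00 0.0e+00 1.0e-03 0.0e+00]
[[0.1, 0.0, 2.7, 0.0, 0.0, 0.0], [0.0, 0.0, 3.5, 0.0, 0.0, 0.0], [0.1, 0.1, 5.0, 0.0, 0.0, 0.0], [0.2, -0.0, 6.4, 0.0, 0.0, 0.0], [0.1, 0.0, 7.4, 0.0, 0.001, 0.0]]
[[0.1, 0.1, 7.3, 0.0, -0.0, 0.0], [0.2, 0.0, 6.5, 0.0, -0.0, 0.0], [0.1, 0.0, 5.0, 0.0, -0.0, 0.0], [0.0, 0.0, 3.5, 0.0, 0.0, 0.0], [0.1, 0.1, 2.7, 0.0, 0.0, 0.0]]
```

Request:
apply_moves(
  rows=[
    [0.5,0,6,0,0,0],
    [0.5,0,10,0,0,0],
    [0,0,12,0,0,0],
    [0,0,10,0,0,0],
    [0,0,6,0,0,0],
  ],
)

```text
time: 43.88
tool_pos: [666.6, 178.0, 14.3]
tcp_rot: [180.0, 0.1, -2.1]
ft_force: [-0.1, 0.5, -3.9]
finger_gap: 65.1
grip_force: 67.4
```

Request:
apply_moves(
  rows=[
    [0,0,4,0,0,0],
    [0,0,2,0,0,0],
    [0,0,1,0,0,0],
    [0,0,0.5,0,0,0],
    [0,0,0.5,0,0,0],
  ],
)

```text
time: 44.5
tool_pos: [667.6, 178.3, 8.1]
tcp_rot: [-180.0, -0.0, -2.1]
ft_force: [0.1, 0.0, -4.2]
finger_gap: 64.9
grip_force: 67.4
```

Request:
apply_moves(
  rows=[
    [0,0,0.5,0,0,0],
    [0,0,0,0,0,0],
    [0,0,0,0,0,0],
    [0,0,0,0,0,0],
    [0,0,0,0,0,0],
  ],
)

```text
time: 45.12
tool_pos: [667.4, 178.2, 7.3]
tcp_rot: [180.0, 0.0, -2.1]
ft_force: [0.4, 0.1, -4.3]
finger_gap: 64.6
grip_force: 67.4
```

Request:
apply_moves(
  rows=[
    [0,0,0.5,0,0,0],
    [0,0,0.5,0,0,0],
    [0,0,0.5,0,0,0],
    [0,0,0,0,0,0],
    [0,0,0,0,0,0],
  ],
)

```text
time: 45.75
tool_pos: [667.4, 178.2, 5.8]
tcp_rot: [180.0, -0.0, -2.1]
ft_force: [-0.4, 0.2, -4.3]
finger_gap: 64.9
grip_force: 67.4
```

Request:
apply_moves(
  rows=[
    [0,0,0.5,0,0,0],
    [0,0,0,0,0,0],
    [0,0,0,0,0,0],
    [0,0,0,0,0,0],
    [0,0,0,0,0,0],
  ],
)

```text
time: 46.38
tool_pos: [667.4, 178.2, 5.3]
tcp_rot: [180.0, -0.0, -2.1]
ft_force: [0.3, -0.5, -4.7]
finger_gap: 64.7
grip_force: 67.4
```

Request:
apply_moves(
  rows=[
    [0,0,0.5,0,0,0],
    [0,0,0,0,0,0],
    [0,0,0,0,0,0],
    [0,0,0,0,0,0],
    [0,0,0,0,0,0],
  ],
)

```text
time: 47.0
tool_pos: [667.5, 178.2, 5.2]
tcp_rot: [-180.0, -0.0, -2.1]
ft_force: [-4.1, -1.4, 4.0]
finger_gap: 65.0
grip_force: 68.4
```

Request:
apply_moves(
  rows=[
    [0,0,0.5,0,0,0],
    [0,0,0,0,0,0],
    [0,0,0,0,0,0],
    [0,0,0,0,0,0],
    [0,0,0,0,0,0],
  ],
)

```text
time: 47.62
tool_pos: [667.5, 178.2, 5.1]
tcp_rot: [-180.0, -0.0, -2.1]
ft_force: [-7.8, -1.5, 7.2]
finger_gap: 64.9
grip_force: 69.0
```

The case is on the mat. Releasing, rising, and moving the arm back toward the base for a clear check.

Request:
apply_moves(
  rows=[
    [0,0,-0.5,0,0,0],
    [0,0,0,0,0,0],
    [0,0,0,0,0,0],
    [0,0,-5,0,0,0],
    [0,0,-15,0,0,0],
  ],
  fingers=85,
)

```text
time: 48.25
tool_pos: [666.6, 178.0, 24.4]
tcp_rot: [180.0, 0.1, -2.1]
ft_force: [-0.7, 0.5, 0.2]
finger_gap: 84.9
grip_force: 0.0
```

Request:
apply_moves(
  rows=[
    [0,0,-25,0,0,0],
    [0,0,-30,0,0,0],
    [0,0,-35,0,0,0],
    [0,0,-35,0,0,0],
    [0,0,-25,0,0,0],
  ],
)

```text
time: 48.88
tool_pos: [668.4, 178.4, 178.7]
tcp_rot: [-180.0, -0.2, -2.1]
ft_force: [0.3, -0.2, -0.9]
finger_gap: 85.2
grip_force: 0.0
```

Request:
apply_moves(
  rows=[
    [-20,5,0,0,0,0],
    [-35,8,0,0,0,0],
    [-45,10,0,0,0,0],
    [-45,10,0,0,0,0],
    [-45,10,0,0,0,0],
  ],
)

```text
time: 49.5
tool_pos: [475.0, 142.1, 176.1]
tcp_rot: [-180.0, -0.1, -2.1]
ft_force: [-0.6, -0.8, 0.4]
finger_gap: 85.0
grip_force: 0.0
```

Request:
apply_moves(
  rows=[
    [-30,20,0,0,0,0],
    [-20,20,0,0,0,0],
    [-10,15,0,0,0,0],
    [0,0,0,0,0,0],
    [0,0,0,0,0,0],
  ],
)

```text
time: 50.12
tool_pos: [414.6, 89.9, 175.7]
tcp_rot: [-180.0, -0.1, -2.1]
ft_force: [0.4, -0.1, -0.1]
finger_gap: 85.2
grip_force: 0.0
```

Run:
```python
from h import *
s=sense(); print(s["tool_pos"])
for cam in("top","side"):
    p,W=cloud(cam); cv2.imwrite(f"pics/f_{cam}.png",p[...,::-1])
    m=(np.hypot(W[...,0]-667,W[...,1]-178)<95)&(W[...,2]>28)&(W[...,2]<36)
    m=cv2.morphologyEx(m.astype(np.uint8),cv2.MORPH_OPEN,np.ones((7,7)))>0
    if m.any(): print(cam,"case",cv2.minAreaRect(W[m][:,:2].astype(np.float32)),m.sum(),np.percentile(W[m][:,2],[5,95]))
    for n,c,r,a,b in [("knob",(688,-174),40,42,70),("rose",(447,288.5),60,15,28),("cyl",(454,-319),28,32,50)]:
        m=(np.hypot(W[...,0]-c[0],W[...,1]-c[1])<r)&(W[...,2]>a)&(W[...,2]<b); P=W[m]
        if len(P)>10: print(cam,n,cv2.minEnclosingCircle(P[:,:2].astype(np.float32)),np.percentile(P[:,2],[5,95]))
```

```text
[414.62650508  89.89801776 175.6921757 ]
top case ((668.2600708007812, 177.93556213378906), (65.65985107421875, 130.74734497070312), 87.01759338378906) 1609 [28.93621373 34.4646836 ]
top knob ((687.9767456054688, -174.04905700683594), 23.857725143432617) [46.09991011 61.61851626]
top rose ((446.5307312011719, 287.9599304199219), 33.5018310546875) [17.43669681 24.06889418]
top cyl ((453.0910339355469, -318.6905212402344), 18.39723777770996) [36.66934714 43.81332693]
side case ((668.10595703125, 179.02410888671875), (70.48591613769531, 129.24586486816406), 86.06914520263672) 994 [28.94549078 33.68144721]
side knob ((687.5165405273438, -174.80821228027344), 23.897380828857422) [44.85071534 60.05851416]
side rose ((446.0015869140625, 287.55487060546875), 34.04743576049805) [15.6341068  23.16173176]
side cyl ((453.5194091796875, -318.49920654296875), 18.535905838012695) [36.30714868 42.65177224]
```

View pics/f_side.png

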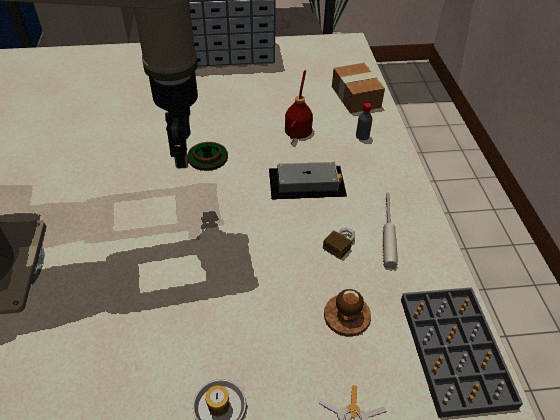

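View pics/f_top.png

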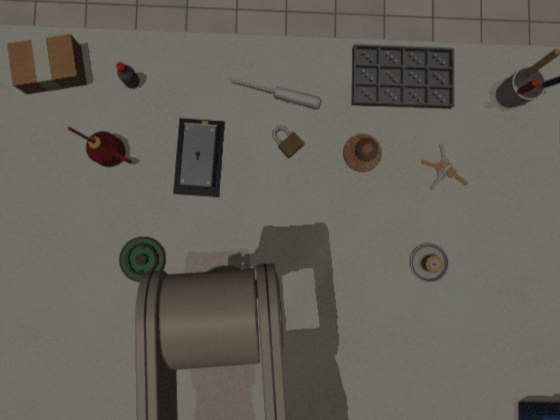

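Both views show all four parts centred in their places: knob (348,303), rose (208,155), case (308,178) and cylinder (217,400) in the side view. The oil can and padlock have not moved.

```bash
python3 -c "
from bench import job
print(job.hand_in())"
```

```text
the job is handed in; nothing more can be done
None
```

Job handed in: the knob is upright on the cork pad, the rose flat on the felt, the cylinder upright in the dish and the lock case flat and aligned on the mat; the oil can and padlock were left alone.

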